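Put the spice canisters away in the tight-lidded tray

ROBOT

A 6-joint arm with a two-finger parallel gripper is mounted at the origin on the work surface. World frame = base frame: x ahead of the robot, y to its left, z up, the work surface at z = 0. Lengths are in mm, angles in degrees, forces in N, time in s.
With the tool pointing down it reaches from about 300 to 850 mm from the base axis. Payload 4.2 kg.
Tool frame: the origin (TCP) lies on the centre line of the jaws, within the pads' length; the fingertips stand 14 mm ahead of it and the grasp point (between the pads) lies 5 mm behind it; z points along the fingers, y is the line along which they close (so a half turn about z gives the same grasp; the last joint's range is limited). The gripper opens to 91 mm and grips with 3 to 60 N. Pads are 32 mm wide; open, the fingers measure 118 mm over their backs; the gripper's body (76 mm by 178 mm) begins 60 mm behind the grasp point.
Start: joints at [75.516, 18.312, 89.639, -0, 72.044, -1.146], TCP at [132.655, 559.504, 227.976] pointing down, gripper open.
Joint ranges: [-177.97, 177.97], [-48.28, 115.42], [12.27, 149.76], [-77.06, 257.06], [2.81, 150.46], [-146.56, 146.56]. Speed limits (degrees/s): [147.25, 147.25, 180, 180, 180, 180].

INTERFACE

Orientations are given as [roll, pitch, yaw] about the fixed x, y, z axes, in that order (R = Rz(yaw) Ry(pitch) Rx(roll)).
In Python, from workcell import * gives the robot as it stands. The module is installed in compiled form; this text tells all that it offers.
- The arm moves only by the shell command python3 -m crank 'ROWS' [FORCE]. ROWS is JSON, a list of rows, each an object of numbers: "grip": the finger opening in m, from 0 to 0.0912; "x", "y", "z": the shift along the tool's x, y, z in m; "yaw": the turn about the tool's z in rad. In form: [{"grip": .., "x": .., "y": .., "z": .., "yaw": ..}, ...]. A call has exactly 5 rows; each row is the pose to reach, as a shift and turn from the pose commanded when the call began, along the tool's axes at that moment; what a row does not reach only later rows make up. A row lasts 1/12 s, in which the tool goes at most 41.7 mm and 7.16 degrees, less where a joint would pass 70% of its speed; a pose out of reach is approached as far as the arm can. A call with a gripper value outside its range is refused whole. The fingers move at their own pace and stop on an object; FORCE is the grip in N (left out, the last holds). Time passes only in rows, so rows that repeat a pose let the fingers close, or fill a call up. It gives the time, the measured TCP pose, the force, the opening and the grip force at its end, in the units of the state.
- state(): the state, without advancing time (a new reading comes with each control period).
- grab_frame(name): name is "scene" or "top"; returns the picture (420x560x3 uint8, red, green, blue); there is no depth.
- camera_model(name): a dict with "intrinsics" (3x3 intrinsics, pixels), "R" (3x3) and "t" (3): a world point X has camera coordinates R X + t. Camera axes: x right, y down, z forward; pixel columns grow to the right and rows downward; lengths in mm; the calibration is good to about 2 mm. A picture is of the moment at which its call begins. camera_model takes no time and is no camera call.
- job_done(): hands the job in; it is judged then, once.
The state is a dict: "time_s": time; "qpos": joint angles; "qvel": joint speeds; "effort": joint torques, N m; "ee_pos": TCP position; "ee_rot": TCP orientation; "force": force on the tool from outside, world axes, zero at the start; "torque": the same for the moment, N m; "gripper_width": finger opening in mm; "gripper_force": force on a finger pad.
Only numpy, scipy, OpenCV 4.12 (cv2) and the standard library are available. Lean on these libraries where they do the work, as an engineer would, in place of code of your own. Each camera call takes 0.05 s, during which the arm holds its last target. There are 200 camera calls.

TASK

Lunch in the quincho is over: lift the lid lifter up off its hook and, with its blade under the front lip and the fingers kept off the cover, pry up the spice tray's tight cover until it stands open. Put every canister, those hanging on the rack and the one standing on the counter, upright on the tray floor, one to a compartment, and shut the cover fully. Leave the lifter hanging on one of the rack's hooks again and do not disturb the mill, cruets, bowl, jar, mug or saucer.

Things in the scene. Friction and masses are not known exactly. Their poses are not given: they have to be found in the camera images.
- rack: fixed steel hook rack, 75 x 312 mm; origin at the centre of its underside, y along its four upturned hooks (y = -102, -34, 34, 102 mm): each an arm from the rear rail to x = 0, ending in an upright 5 mm pin, tip at z = 130. Things hang on the +x side, loop over the pin, back against a round rest bar (z = 75 to 87 mm, front at x = 9 mm), nearly upright, origin 31 mm in front of the pin
- hook0 (a point): hook 0 of the rack: point on the pin's axis at the height where a hung loop's underside rests (115 mm up; the pin goes up 15 mm more, so lift at least 20 mm to clear it)
- hook1 (a point): hook 1 of the rack: point on the pin's axis at the height where a hung loop's underside rests (115 mm up; the pin goes up 15 mm more, so lift at least 20 mm to clear it)
- hook2 (a point): hook 2 of the rack: point on the pin's axis at the height where a hung loop's underside rests (115 mm up; the pin goes up 15 mm more, so lift at least 20 mm to clear it)
- hook3 (a point): hook 3 of the rack: point on the pin's axis at the height where a hung loop's underside rests (115 mm up; the pin goes up 15 mm more, so lift at least 20 mm to clear it)
- lifter: lid lifter hung on a hook: upright steel bar 20 (x) x 8 (y) mm, x = -20 to 0; wooden grip 22 x 14 mm on top, z = 100 to 150 mm, centred at x = -10; at its foot a thin blade pointing to +x, 3 mm thick (z = 0 to 3), 20 mm wide, x = 0 to 32. Back loop 14 x 14 mm inside, centred at x = -27, underside at z = 86, 4 mm thick. Origin at the blade's underside below the bar's front face; z up
- lifter_loop (a point): centre of the lifter's loop opening, at its underside
- lifter_tip (a point): tip of the lifter's blade, middle of its upper edge
- tray: fixed wooden spice tray, 100 (x) x 264 (y) x 55 mm high, walls and floor 5 mm, three dividers making four compartments in a row along y, each 60 mm or so along y, 90 mm along x and 50 mm deep, with centres at y = -97, -32, 32 and 97 mm; origin at the centre of its underside, its front faces -x
- cover_hinge (a point): middle of the cover's hinge axis (along the tray's y), on the tray's far (+x) upper edge, 56 mm up
- cover_lip (a point): middle of the front edge of the cover's lip, on its underside; it moves with the cover. The lip is a tongue 100 mm wide and 4 mm thick that sticks out 18 mm in front of the tray's and cover's front face, its underside 58 mm up when shut
- cover (a joint): angle of the steel cover (100 x 264 mm, 47 mm deep with skirts all round, top 105 mm up when shut; it has no handle but the lip): 0 shut, 1.57 stood upright, 1.9 its stop. The stiff hinge keeps it wherever it is left; some 3 N up at the lip opens it
- canA: square steel spice canister, body 40 x 40 x 54 mm, round wooden knob on top 18 mm across, 22 mm tall (top at 76 mm); origin at the centre of the underside, z up. On its back (-x) a square strap loop, 4 mm thick, its underside at z = 40 mm, 14 x 14 mm inside, centred 27 mm behind the origin, reaching 38 mm back. One of up to three that hang on the rack (may be absent).
- canB: square steel spice canister, body 40 x 40 x 54 mm, round wooden knob on top 18 mm across, 22 mm tall (top at 76 mm); origin at the centre of the underside, z up. On its back (-x) a square strap loop, 4 mm thick, its underside at z = 40 mm, 14 x 14 mm inside, centred 27 mm behind the origin, reaching 38 mm back. One of up to three that hang on the rack (may be absent).
- canC: square steel spice canister, body 40 x 40 x 54 mm, round wooden knob on top 18 mm across, 22 mm tall (top at 76 mm); origin at the centre of the underside, z up. On its back (-x) a square strap loop, 4 mm thick, its underside at z = 40 mm, 14 x 14 mm inside, centred 27 mm behind the origin, reaching 38 mm back. One of up to three that hang on the rack (may be absent).
- canD: square steel spice canister, body 40 x 40 x 54 mm, round wooden knob on top 18 mm across, 22 mm tall (top at 76 mm); origin at the centre of the underside, z up. On its back (-x) a square strap loop, 4 mm thick, its underside at z = 40 mm, 14 x 14 mm inside, centred 27 mm behind the origin, reaching 38 mm back. This one stands on the counter.
- mill: bystander: wooden pepper mill, 54 mm across, 163 mm tall; origin under its centre
- cruet1: bystander: glass chimichurri cruet with screw cap, 48 mm across, 105 mm tall; origin under its centre
- cruet2: bystander: second cruet, the same
- bowl: bystander: blue ceramic bowl, 110 mm across, 45 mm tall; origin under its centre
- saltjar: bystander: glass salt jar, 60 mm across, 75 mm tall; origin under its centre
- mug: bystander: terracotta mug, 72 mm across, 85 mm tall; origin under its centre
- plate: bystander: white saucer, 90 mm across, 15 mm tall; origin under its centre

How it is judged (in metres and radians):
On the way, in this order (a step that is already met when the one before it is completed fails the run):
1. the lid lifter is lifted off its hook and away from where it hung (distance of lifter from where it was at the start of the episode above 0.06 m and distance between lifter_loop and hook0 above 0.02 m and distance between lifter_loop and hook1 above 0.02 m and distance between lifter_loop and hook2 above 0.02 m and distance between lifter_loop and hook3 above 0.02 m), for 0.1 s.
2. the cover is pried up (over 0.2 rad) by the lifter, which bears on it, the fingers not touching the cover or tray (value of joint cover between 0.2 and 1.1 rad and contact force between lifter and tray above 0.3 N and contact force between the fingers and tray below 0.2 N), for 0.1 s.
3. the cover stands open (over 1.3 rad), the fingers not touching it (value of joint cover above 1.3 rad and contact force between the fingers and tray below 0.2 N), for 0.3 s.
At the end, for the whole second after the job is handed in: cover shut (under 0.06 rad); every canister upright (tilt under 0.2 rad), at rest on the tray floor (origin within 45 mm of its middle in x, 130 mm in y, under 15 mm up); lifter hanging at rest on any hook (loop centre within 14 mm of the hook point, tilt under 0.3 rad) (value of joint cover below 0.06 rad and x of canA in the frame of tray between -0.045 and 0.045 m and y of canA in the frame of tray between -0.13 and 0.13 m and z of canA in the frame of tray between -0.005 and 0.015 m and angle between each of canA, canB, canC, canD's own z axis and vertical below 0.2 rad and linear speed of each of canA, canB, canC, canD below 0.02 m/s and x of canB in the frame of tray between -0.045 and 0.045 m and y of canB in the frame of tray between -0.13 and 0.13 m and z of canB in the frame of tray between -0.005 and 0.015 m and x of canC in the frame of tray between -0.045 and 0.045 m and y of canC in the frame of tray between -0.13 and 0.13 m and z of canC in the frame of tray between -0.005 and 0.015 m and x of canD in the frame of tray between -0.045 and 0.045 m and y of canD in the frame of tray between -0.13 and 0.13 m and z of canD in the frame of tray between -0.005 and 0.015 m and (distance between lifter_loop and hook0 below 0.014 m or distance between lifter_loop and hook1 below 0.014 m or distance between lifter_loop and hook2 below 0.014 m or distance between lifter_loop and hook3 below 0.014 m) and angle between lifter's own z axis and vertical below 0.3 rad and linear speed of lifter below 0.03 m/s); the robot touches nothing.
It fails at once if a bystander (mill, cruet, bowl, jar, mug or saucer) is moved more than 30 mm or tipped (distance of any of mill, cruet1, cruet2, bowl, saltjar, mug, plate from where it was at the start of the episode above 0.03 m or angle between any of mill, cruet1, cruet2, bowl, saltjar, mug, plate's own z axis and vertical above 0.4 rad).
Of canA, canB, canC only 1 to 3 are there at a start; the rules pass over those that are not, and their reading is None.
At some moment in a run one of canD may be knocked a few centimetres aside while the robot is not near it.
Once in a run the grip may slacken for a moment while it holds something.
It also fails if it takes over 210 s, if anything falls off the work surface, if the arm or the gripper's body presses on something with over 40 N, if the wrist force passes 120 N, or if a joint passes its speed limit or range.

## Working session

There is one attempt and no reset: what is moved stays moved. The work goes in short steps, Python scripts to look and compute and a shell command to move; the robot and the scene stay as the last step left them, time stands still between calls to the robot, and variables do not carry over. Pictures are saved under pics/ and viewed, at most 14 in all, crops included, and the job is handed in when it is done.

```bash
mkdir -p pics; ls; python3 - <<'E'
from workcell import *
import cv2,numpy as np
for n in("scene","top"):
    f=grab_frame(n); cv2.imwrite(f"pics/{n}0.png",f[:,:,::-1])
    m=camera_model(n); print(n,np.array(m["intrinsics"]).round(1).tolist(),np.array(m["R"]).round(4).tolist(),np.array(m["t"]).round(1).tolist())
s=state();print(s["time_s"],s["ee_pos"],s["ee_rot"],s["gripper_width"])
E
```

```text
pics
scene [[459.8, 0.0, 276.3], [0.0, 459.8, 210.6], [0.0, 0.0, 1.0]] [[-0.8297, 0.5582, 0.0071], [0.4029, 0.6076, -0.6845], [-0.3863, -0.5651, -0.729]] [490.2, -142.2, 1496.0]
top [[420.9, 0.0, 287.6], [0.0, 420.9, 209.4], [0.0, 0.0, 1.0]] [[0.0226, -0.9997, -0.005], [-0.9864, -0.0215, -0.1631], [0.163, 0.0086, -0.9866]] [-17.7, 593.2, 1018.0]
0.1 [132.55298006 559.08559529 227.21062062] [-1.79909371e+02 -1.70319878e-03  1.66663018e+02] 91.22601440677013
```

View pics/scene0.png

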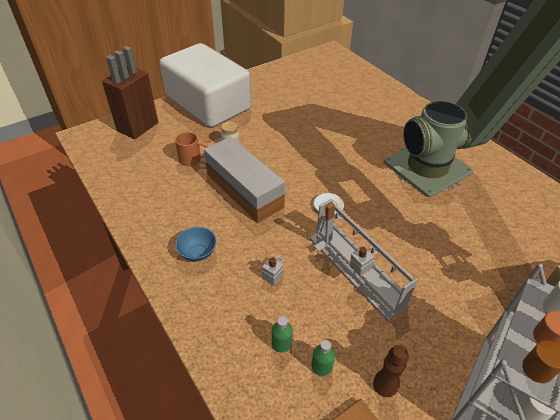

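View pics/top0.png

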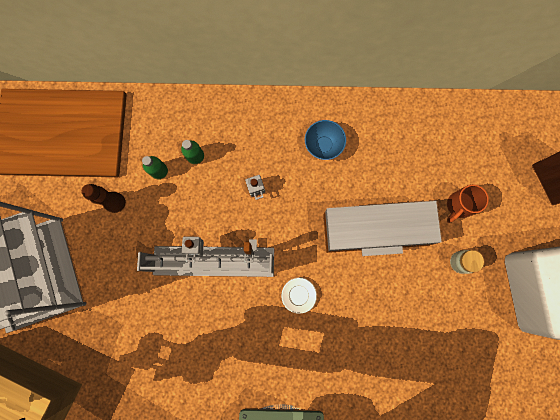

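The scene shows the rack with a lifter (scene 328,212; top 250,247) and one canister (362,255; 190,245). canD is on the counter (272,268; 255,186), and the tray is at (245,178; 382,228) with its lip on the robot side. I'll zoom in on a mosaic.

```bash
cat > h.py <<'E'
import numpy as np,cv2
from workcell import *
def cam(n):
    m=camera_model(n);return np.array(m["intrinsics"]),np.array(m["R"]),np.array(m["t"])
def ray(n,p):
    K,R,t=cam(n);d=R.T@np.linalg.solve(K,[p[0],p[1],1.]);return -R.T@t,d/np.linalg.norm(d)
def onz(n,p,z):
    c,d=ray(n,p);return c+d*(z-c[2])/d[2]
def tri(ps,pt):
    A=np.zeros((3,3));b=np.zeros(3);L=[]
    for n,p in(("scene",ps),("top",pt)):
        c,d=ray(n,p);M=np.eye(3)-np.outer(d,d);A+=M;b+=M@c;L.append((M,c))
    X=np.linalg.solve(A,b);return X,[float(np.linalg.norm(M@(X-c))) for M,c in L]
def proj(n,X):
    K,R,t=cam(n);q=K@(R@np.array(X,float)+t);return q[:2]/q[2]
def crop(f,x,y,w,h,s):
    return cv2.resize(f[y:y+h,x:x+w,::-1],None,fx=s,fy=s,interpolation=cv2.INTER_CUBIC)
E
python3 - <<'E'
from h import *
s=cv2.imread("pics/scene0.png")[:,:,::-1];t=cv2.imread("pics/top0.png")[:,:,::-1]
a=crop(s,195,125,100,75,4);b=crop(s,310,195,110,75,3.6363)[:300,:400]
c=crop(t,320,190,130,70,3.0769);d=crop(t,130,225,150,60,2.6666)
e=np.zeros((600,800,3),np.uint8)
for im,(x,y) in((a,(0,0)),(b,(400,0)),(c,(0,300)),(d,(400,300))):
    im=im[:300,:400];e[y:y+im.shape[0],x:x+im.shape[1]]=im
f=crop(s,255,250,35,35,3.5);g=crop(t,240,170,40,30,3.5)
e[470:470+f.shape[0],400:400+f.shape[1]]=f;e[470:470+g.shape[0],600:600+g.shape[1]]=g
cv2.imwrite("pics/m0.png",e)
E
```

```text
(no output)
```

View pics/m0.png

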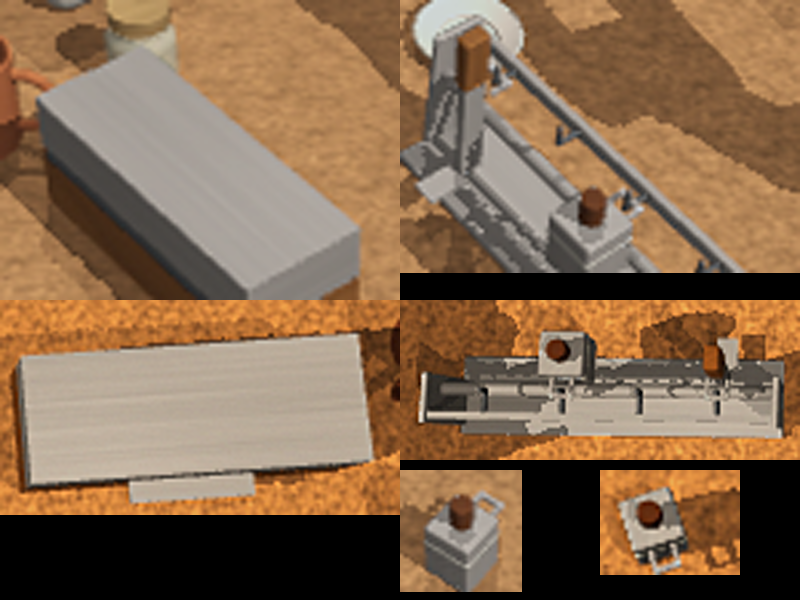

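```bash
python3 - <<'E'
from h import *
np.set_printoptions(precision=1,suppress=True)
I={n:cv2.imread(f"pics/{n}0.png") for n in("scene","top")}
def blobs(n,box):
    x,y,w,h=box;hsv=cv2.cvtColor(I[n][y:y+h,x:x+w],cv2.COLOR_BGR2HSV).astype(int)
    m=((hsv[...,0]<14)&(hsv[...,1]>95)&(hsv[...,2]<175)).astype(np.uint8)
    k,l,st,c=cv2.connectedComponentsWithStats(m);
    return [(st[i][:5]+np.array([x,y,0,0,0]),c[i]+[x,y]) for i in range(1,k) if st[i][4]>12]
for nm,bs,bt in(("lifter",(320,198,20,24),(240,232,18,22)),("canR",(352,240,22,24),(182,236,18,18)),("canD",(264,252,18,22),(246,174,18,20))):
    a=blobs("scene",bs);b=blobs("top",bt);print(nm,[(list(q[0]),q[1]) for q in a],[(list(q[0]),q[1]) for q in b])
    A=max(a,key=lambda q:q[0][4])[1];B=max(b,key=lambda q:q[0][4])[1];print(tri(A,B))
for nm,s,t in(("farR",(204.5,149.5),(436.4,201.4)),("nearR",(230,137),(440.9,242)),("nearL",(284.5,183),(328.1,250.1)),("farL",(257,198),(326.5,208.5))):
    print(nm,tri(s,t),onz("scene",s,105),onz("top",t,105))
for p in((362.6,255.6),(402.9,253.4),(362.2,250.1),(402.2,246.2)):print("lip",onz("top",p,62))
print([ray(n,(280,210))[0] for n in("scene","top")])
E
```

```text
lifter [([np.int64(325), np.int64(205), np.int64(10), np.int64(15), np.int64(77)], array([329.6, 212.1]))] [([np.int64(240), np.int64(232), np.int64(16), np.int64(22), np.int64(218)], array([246.2, 241.4]))]
(array([497.5,  88.4, 158.6]), [4.012078343073422, 4.012078343073435])
canR [([np.int64(359), np.int64(247), np.int64(8), np.int64(11), np.int64(62)], array([362.5, 251.6]))] [([np.int64(183), np.int64(236), np.int64(17), np.int64(2), np.int64(17)], array([191. , 236.1])), ([np.int64(184), np.int64(240), np.int64(10), np.int64(8), np.int64(59)], array([188.7, 243.5]))]
(array([495. , 219.4, 137.4]), [0.45803144517142186, 0.45803144517138733])
canD [([np.int64(268), np.int64(257), np.int64(8), np.int64(10), np.int64(60)], array([271.9, 261.3]))] [([np.int64(250), np.int64(179), np.int64(8), np.int64(7), np.int64(46)], array([253.7, 182. ]))]
(array([658.7,  81.9,  67.7]), [0.7399142414383808, 0.7399142414382677])
farR (array([ 611.1, -362.3,  100.8]), [1.246879657508937, 1.2468796575088623]) [ 612.5 -356.3  105. ] [ 611.3 -361.8  105. ]
nearR (array([ 514.9, -371.2,  100.5]), [0.8381252489419219, 0.8381252489417365]) [ 518.1 -366.8  105. ] [ 513.9 -369.   105. ]
nearL (array([ 490.8, -104.6,  100.8]), [2.2910497614131566, 2.291049761413208]) [ 494.9 -102.7  105. ] [ 488.8 -102.7  105. ]
farL (array([588.8, -98.4, 101.4]), [0.08433528382351753, 0.08433528382323567]) [590.6 -95.3 105. ] [588.3 -98.2 105. ]
lip [ 480.2 -191.3   62. ]
lip [ 487.8 -290.2   62. ]
lip [ 493.7 -190.4   62. ]
lip [ 505.5 -288.8   62. ]
[array([1041.9,  658.1,  989.8]), array([ 419.6,  -13.7, 1101.1])]
```

```bash
python3 - <<'E'
from h import *
np.set_printoptions(precision=1,suppress=True)
t=cv2.imread("pics/top0.png")
h=cv2.cvtColor(t,cv2.COLOR_BGR2HSV).astype(int)
for y in range(238,258): print(y,' '.join("%3d/%3d/%3d"%tuple(h[y,x]) for x in range(241,254)))
s=cv2.imread("pics/scene0.png")[:,:,::-1]; t=t[:,:,::-1]
e=np.zeros((600,800,3),np.uint8)
a=crop(t,132,232,145,50,5.5);e[:a.shape[0]]=a[:,:800] if a.shape[1]>=800 else np.pad(a,((0,0),(0,800-a.shape[1]),(0,0)))
b=crop(s,305,195,80,45,6.5);e[290:290+b.shape[0],:b.shape[1]]=b
c=crop(t,235,170,40,35,6.5);e[290:290+c.shape[0],530:790]=c[:,:260]
cv2.imwrite("pics/m1.png",e)
E
```

```text
238  13/185/145  14/187/138  13/185/121  13/185/120  14/188/114  13/182/ 91  13/187/ 98  13/195/102  14/180/106  13/181/113  12/184/ 97  13/181/ 89  14/183/212
239  13/183/149  13/182/143  12/183/124  12/184/125  13/185/117  13/191/ 92  13/191/ 95  13/210/ 97  15/ 82/150  14/ 84/149  15/ 84/137  14/ 81/133  14/107/184
240  12/182/ 98  14/186/126  13/185/132  12/181/121  13/179/111  14/188/ 84  13/191/ 88  13/208/ 93  18/ 33/191  17/ 36/190  19/ 39/183  15/ 32/178  17/ 33/178
241  12/184/ 93  13/184/ 83  13/183/131  13/194/133  13/176/ 94  14/192/ 61  13/191/ 64  13/243/ 66  17/ 38/182  19/ 39/184  19/ 46/178  16/ 43/176  17/ 41/175
242  13/186/103  13/185/ 84  13/174/116  12/215/161  12/214/138  12/219/129  12/214/123  13/239/113  12/111/110  18/ 40/174  17/ 43/182  16/ 44/175  17/ 45/176
243  14/185/ 87  13/180/ 92  13/178/ 70  13/215/160  13/217/162  13/214/151  13/212/148  12/220/151  12/255/ 75  15/106/ 84  17/ 43/182  16/ 42/178  18/ 47/179
244  13/193/ 78  13/180/ 98  13/192/ 77  13/215/153  13/215/148  13/215/146  12/211/151  13/217/161  12/230/ 82   3/255/ 29  19/ 41/176  16/
[... 1399 characters left out ...]
  11/202/ 72  13/233/ 59  12/ 81/ 47  10/ 33/ 46  15/ 38/ 27
254  16/ 46/133  18/ 43/102  16/ 38/ 74  17/ 38/120  18/ 37/150  15/ 62/ 82  14/ 88/ 93  15/124/ 74  14/116/ 75  13/122/ 65  17/ 41/ 44  19/ 48/ 75  26/ 51/ 35
255  17/ 41/211  17/ 40/215  18/ 50/102  18/ 43/149  17/ 44/192  19/ 45/ 90  15/ 39/182  15/ 33/ 77  18/ 25/ 52  14/ 39/ 86  20/ 40/ 38  19/ 46/201  16/ 46/116
256  16/ 45/159  16/ 47/162  16/ 44/162  16/ 46/178  17/ 46/183  16/ 40/167  15/ 42/172  16/ 47/131  14/ 49/ 78  15/ 49/ 83  14/ 53/ 62  18/ 45/192  17/ 45/108
257  17/ 50/ 82  16/ 48/ 80  13/ 53/ 77  17/ 46/154  17/ 48/144  17/ 51/ 90  21/ 47/ 87  15/ 49/ 84  16/ 48/100  17/ 53/110  17/ 49/ 99  18/ 41/180  17/ 48/107
```

View pics/m1.png

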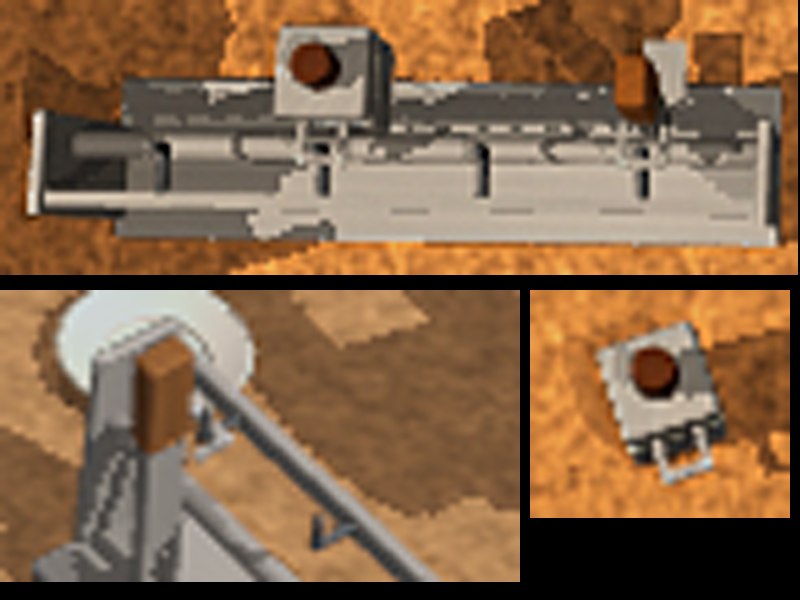

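```bash
cat >> h.py <<'E'
def go(x,y,z,psi):
    "shift (m) in tool axes and yaw (rad) from the measured pose to TCP x,y,z (mm), psi (deg)"
    s=state();e=np.array(s["ee_pos"]);p=np.radians(s["ee_rot"][2]);d=np.array([x,y,z])-e
    tx=np.array([np.cos(p),np.sin(p)]);ty=np.array([np.sin(p),-np.cos(p)])
    print("x %.4f y %.4f z %.4f yaw %.4f"%(tx@d[:2]/1e3,ty@d[:2]/1e3,-d[2]/1e3,-np.radians((psi-np.degrees(p)+180)%360-180)))
def st():
    s=state();print("t%.1f"%s["time_s"],np.round(s["ee_pos"],1),np.round(s["ee_rot"],2),"F",np.round(s["force"],1),"w%.1f g%.1f"%(s["gripper_width"],s["gripper_force"]))
E
python3 - <<'E'
from h import *
np.set_printoptions(precision=1,suppress=True)
X,r=tri((330.4,204.85),(246,246.4));print(X,r,onz("top",(246,246.4),179),onz("scene",(330.4,204.85),179))
print(onz("top",(188.7,243.5),140))
for p in((153,236.2),(273,235.8),(153,275.1),(273,276.2)):print(onz("top",p,0))
for n,p in(("plate",(299,295)),("bowl",(325,140)),("jar",(466,262)),("cr1",(192,152)),("mug",(469,202))):print(n,onz("top",p,10))
go(485,85,240,180.7)
E
```

```text
[488.1  84.  174.7] [0.0817912743716968, 0.08179127437191581] [487.8  83.6 179. ] [491.1  87.  179. ]
[494.3 219.  140. ]
[522.3 348.    0. ]
[530.3  32.7   0. ]
[421.4 340.4   0. ]
[425.7  29.7   0. ]
plate [379.9 -38.1  10. ]
bowl [ 791.8 -100.7   10. ]
jar [ 472.8 -465.4   10. ]
cr1 [750.6 256.6  10. ]
mug [ 629.9 -480.5   10. ]
x -0.4523 y -0.3800 z -0.0128 yaw -0.2450
```

```bash
python3 -m crank '[{"grip":0.045,"x":-0.03,"y":-0.025,"z":-0.002,"yaw":-0.08},{"grip":0.045,"x":-0.06,"y":-0.05,"z":-0.005,"yaw":-0.16},{"grip":0.045,"x":-0.09,"y":-0.076,"z":-0.01,"yaw":-0.245},{"grip":0.045,"x":-0.12,"y":-0.1,"z":-0.012,"yaw":-0.245},{"grip":0.045,"x":-0.15,"y":-0.126,"z":-0.012,"yaw":-0.245}]' 60; python3 -c "
from h import *;st();go(488,84,215,181.2)"
```

```text
time_s: 0.52
ee_pos: [250.3, 401.0, 240.1]
ee_rot: [180.0, 0.0, -179.2]
force: [0.5, -0.5, 0.8]
gripper_width: 60.8
gripper_force: 0.0
t0.5 [250.3 401.  240.1] [ 1.7996e+02  3.0000e-02 -1.7924e+02] F [ 0.5 -0.5  0.8] w60.8 g0.0
x -0.2335 y -0.3202 z 0.0251 yaw -0.0077
```

```bash
python3 -m crank '[{"grip":0.045,"x":-0.024,"y":-0.032},{"grip":0.045,"x":-0.048,"y":-0.064},{"grip":0.045,"x":-0.072,"y":-0.096},{"grip":0.045,"x":-0.096,"y":-0.128},{"grip":0.045,"x":-0.12,"y":-0.16}]';  python3 -m crank '[{"grip":0.045,"x":-0.024,"y":-0.032},{"grip":0.045,"x":-0.048,"y":-0.064},{"grip":0.045,"x":-0.072,"y":-0.096},{"grip":0.045,"x":-0.096,"y":-0.128},{"grip":0.045,"x":-0.1135,"y":-0.16}]'; python3 -m crank '[{"grip":0.045,"yaw":-0.007},{"grip":0.045,"yaw":-0.007,"z":0.01},{"grip":0.045,"yaw":-0.007,"z":0.025},{"grip":0.045,"yaw":-0.007,"z":0.025},{"grip":0.045,"yaw":-0.007,"z":0.025}]'; python3 - <<'E'
from h import *
st();go(488,84,147,181.2)
s=grab_frame("scene");t=grab_frame("top")
e=np.zeros((500,800,3),np.uint8);e[:,:400]=crop(s,290,170,80,100,5);e[:,400:]=crop(t,215,205,80,100,5);cv2.imwrite("pics/m2.png",e)
E
```

```text
t0.5 [250.3 401.  240.1] [ 1.7996e+02  3.0000e-02 -1.7924e+02] F [ 0.5 -0.5  0.8] w60.8 g0.0
x -0.2335 y -0.3202 z 0.0931 yaw -0.0077validation failed for argument at $[0]...
validation failed for argument at $[0]...
validation failed for argument at $[0]...
```

View pics/m2.png

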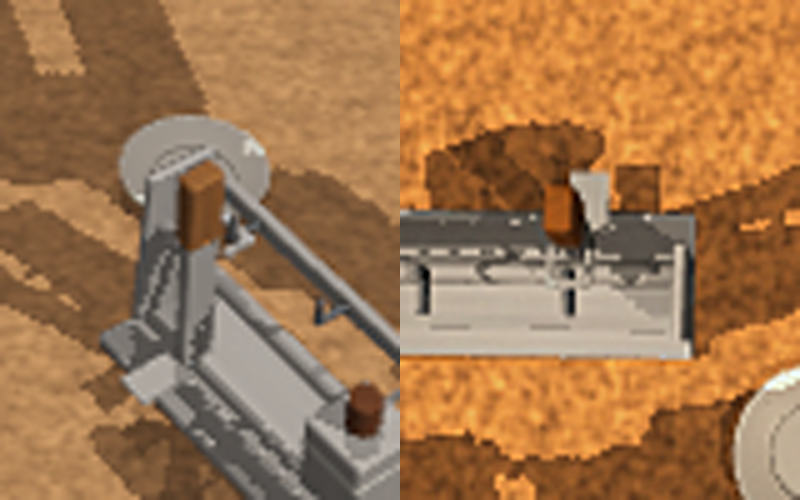

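The picture shows the lifter still hanging (scene ~330,208; top ~247,246). The move was refused because each row needs all five keys, so I'll retype the rows in full.

```bash
python3 -m crank '[{"grip":0.045,"x":-0.024,"y":-0.032,"z":0,"yaw":0},{"grip":0.045,"x":-0.048,"y":-0.064,"z":0,"yaw":0},{"grip":0.045,"x":-0.072,"y":-0.096,"z":0,"yaw":0},{"grip":0.045,"x":-0.096,"y":-0.128,"z":0,"yaw":0},{"grip":0.045,"x":-0.12,"y":-0.16,"z":0,"yaw":0}]' >/dev/null;  python3 -m crank '[{"grip":0.045,"x":-0.024,"y":-0.032,"z":0,"yaw":0},{"grip":0.045,"x":-0.048,"y":-0.064,"z":0,"yaw":0},{"grip":0.045,"x":-0.072,"y":-0.096,"z":0,"yaw":0},{"grip":0.045,"x":-0.096,"y":-0.128,"z":0,"yaw":0},{"grip":0.045,"x":-0.1135,"y":-0.16,"z":0,"yaw":0}]' >/dev/null; python3 -m crank '[{"grip":0.045,"x":0,"y":0,"z":0,"yaw":-0.007},{"grip":0.045,"x":0,"y":0,"z":0.01,"yaw":-0.007},{"grip":0.045,"x":0,"y":0,"z":0.025,"yaw":-0.007},{"grip":0.045,"x":0,"y":0,"z":0.025,"yaw":-0.007},{"grip":0.045,"x":0,"y":0,"z":0.025,"yaw":-0.007}]'; python3 - <<'E'
from h import *
st();go(488,84,147,181.2)
s=grab_frame("scene");t=grab_frame("top")
e=np.zeros((500,800,3),np.uint8);e[:,:400]=crop(s,290,150,80,100,5);e[:,400:]=crop(t,205,205,80,100,5);cv2.imwrite("pics/m3.png",e)
E
```

```text
time_s: 1.87
ee_pos: [485.6, 86.4, 213.9]
ee_rot: [180.0, -0.2, -178.8]
force: [-1.2, -0.4, 0.1]
gripper_width: 45.0
gripper_force: 0.0
t1.9 [485.6  86.4 213.9] [ 1.7999e+02 -1.7000e-01 -1.7880e+02] F [-1.2 -0.4  0.1] w45.0 g0.0
x -0.0024 y -0.0025 z 0.0669 yaw 0.0000
```

View pics/m3.png

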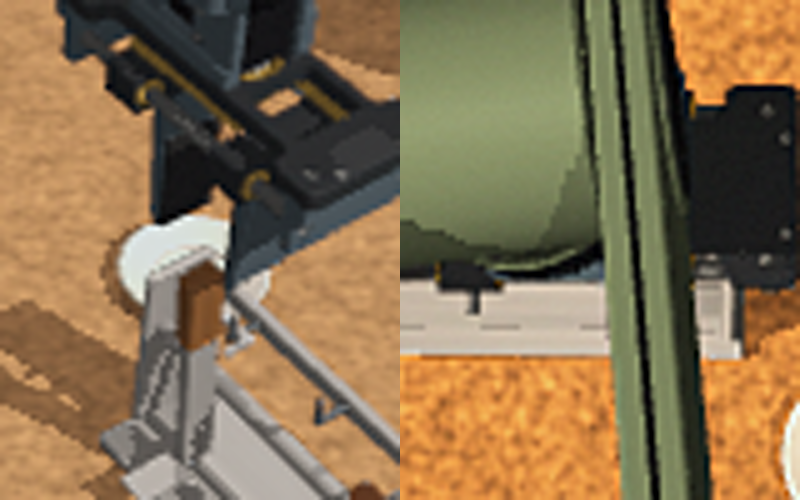

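The picture shows the two fingers straddling the wooden grip (scene crop grip at 200,305). I'll descend and close.

```bash
python3 -m crank '[{"grip":0.045,"x":-0.002,"y":-0.002,"z":0.015,"yaw":0},{"grip":0.045,"x":-0.002,"y":-0.002,"z":0.03,"yaw":0},{"grip":0.045,"x":-0.002,"y":-0.002,"z":0.045,"yaw":0},{"grip":0.045,"x":-0.002,"y":-0.002,"z":0.06,"yaw":0},{"grip":0.045,"x":-0.002,"y":-0.002,"z":0.067,"yaw":0}]'; python3 -m crank '[{"grip":0,"x":0,"y":0,"z":0,"yaw":0},{"grip":0,"x":0,"y":0,"z":0,"yaw":0},{"grip":0,"x":0,"y":0,"z":0,"yaw":0},{"grip":0,"x":0,"y":0,"z":0,"yaw":0},{"grip":0,"x":0,"y":0,"z":0,"yaw":0}]' 20;python3 -m crank '[{"grip":0,"x":0,"y":0,"z":0,"yaw":0},{"grip":0,"x":0,"y":0,"z":0,"yaw":0},{"grip":0,"x":0,"y":0,"z":0,"yaw":0},{"grip":0,"x":0,"y":0,"z":0,"yaw":0},{"grip":0,"x":0,"y":0,"z":0,"yaw":0}]' 60
```

```text
time_s: 2.38
ee_pos: [488.2, 83.8, 147.0]
ee_rot: [180.0, -0.1, -178.8]
force: [-1.0, -0.9, -0.6]
gripper_width: 45.3
gripper_force: 0.0
time_s: 2.8
ee_pos: [489.5, 83.3, 148.8]
ee_rot: [180.0, 0.1, -178.9]
force: [0.4, -0.0, -0.0]
gripper_width: 14.4
gripper_force: 0.1
time_s: 3.22
ee_pos: [489.5, 83.4, 148.5]
ee_rot: [180.0, 0.1, -178.9]
force: [-0.2, 0.8, 4.9]
gripper_width: 13.9
gripper_force: 60.0
```

```bash
python3 -m crank '[{"grip":0,"x":0,"y":0,"z":-0.01,"yaw":0},{"grip":0,"x":0,"y":0,"z":-0.025,"yaw":0},{"grip":0,"x":0,"y":0,"z":-0.045,"yaw":0},{"grip":0,"x":0,"y":0,"z":-0.065,"yaw":0},{"grip":0,"x":0,"y":0,"z":-0.08,"yaw":0}]'; python3 -m crank '[{"grip":0,"x":0,"y":-0.03,"z":0,"yaw":0},{"grip":0,"x":0.01,"y":-0.065,"z":0,"yaw":0},{"grip":0,"x":0.02,"y":-0.1,"z":0,"yaw":0},{"grip":0,"x":0.03,"y":-0.13,"z":0,"yaw":0},{"grip":0,"x":0.035,"y":-0.16,"z":0,"yaw":0}]'; python3 -m crank '[{"grip":0,"x":0.005,"y":-0.03,"z":0,"yaw":-0.02},{"grip":0,"x":0.01,"y":-0.065,"z":0,"yaw":-0.04},{"grip":0,"x":0.02,"y":-0.1,"z":0,"yaw":-0.06},{"grip":0,"x":0.028,"y":-0.14,"z":0,"yaw":-0.068},{"grip":0,"x":0.028,"y":-0.166,"z":0,"yaw":-0.068}]' ; python3 - <<'E'
from h import *
st();go(433,-243.8,169.5,185)
s=grab_frame("scene");t=grab_frame("top")
e=np.zeros((600,800,3),np.uint8);e[:,:400]=crop(s,200,80,100,150,4);e[:300,400:]=crop(t,310,190,133,100,3)[:,:400-1+0] if False else cv2.resize(t[190:290,310:443,::-1],(400,300));cv2.imwrite("pics/m4.png",e)
E
```

```text
time_s: 3.63
ee_pos: [488.7, 82.9, 229.3]
ee_rot: [-180.0, -0.0, -178.9]
force: [0.3, -0.5, -1.3]
gripper_width: 13.8
gripper_force: 60.0
time_s: 4.05
ee_pos: [456.5, -76.1, 228.8]
ee_rot: [179.7, 0.1, -178.9]
force: [0.1, -1.7, -1.0]
gripper_width: 24.3
gripper_force: 0.0
time_s: 4.47
ee_pos: [430.0, -246.6, 228.2]
ee_rot: [-180.0, -0.1, -175.1]
force: [0.2, 0.2, 1.0]
gripper_width: 0.9
gripper_force: 0.0
t4.5 [ 430.  -246.6  228.2] [-1.7998e+02 -1.4000e-01 -1.7507e+02] F [0.2 0.2 1. ] w0.9 g0.0
x -0.0032 y 0.0025 z 0.0587 yaw -0.0013
```

View pics/m4.png

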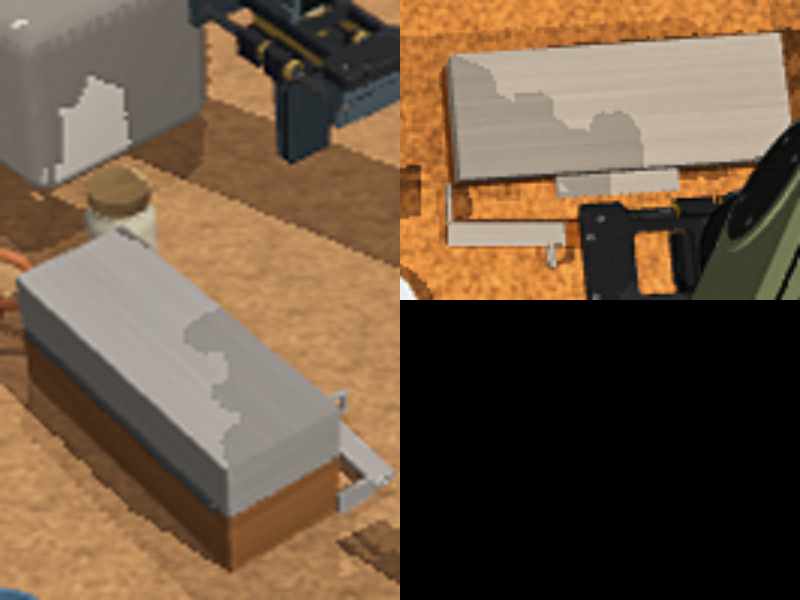

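The grip slackened in transit. The lifter dropped and now lies on its side in front of the lip, with the blade end at top crop (450,185-245) and the loop at (552,255). I'll move the hand aside and measure it.

```bash
python3 -m crank '[{"grip":0.03,"x":0,"y":0.04,"z":-0.01,"yaw":0},{"grip":0.03,"x":0,"y":0.08,"z":-0.01,"yaw":0},{"grip":0.03,"x":0,"y":0.12,"z":-0.01,"yaw":0},{"grip":0.03,"x":0,"y":0.16,"z":-0.01,"yaw":0},{"grip":0.03,"x":0,"y":0.2,"z":-0.01,"yaw":0}]' 20 >/dev/null; python3 - <<'E'
from h import *
st()
s=grab_frame("scene");t=grab_frame("top");cv2.imwrite("pics/s5.png",s[:,:,::-1]);cv2.imwrite("pics/t5.png",t[:,:,::-1])
e=np.zeros((600,800,3),np.uint8);e[:360,:480]=crop(s,260,140,80,60,6);e[360:600,:]=crop(t,310,240,100,30,8)
cv2.imwrite("pics/m5.png",e)
E
```

```text
t5.0 [413.3 -42.4 238.1] [ 1.7996e+02 -7.0000e-02 -1.7502e+02] F [0.5 0.6 0.3] w29.0 g0.0
```

View pics/m5.png

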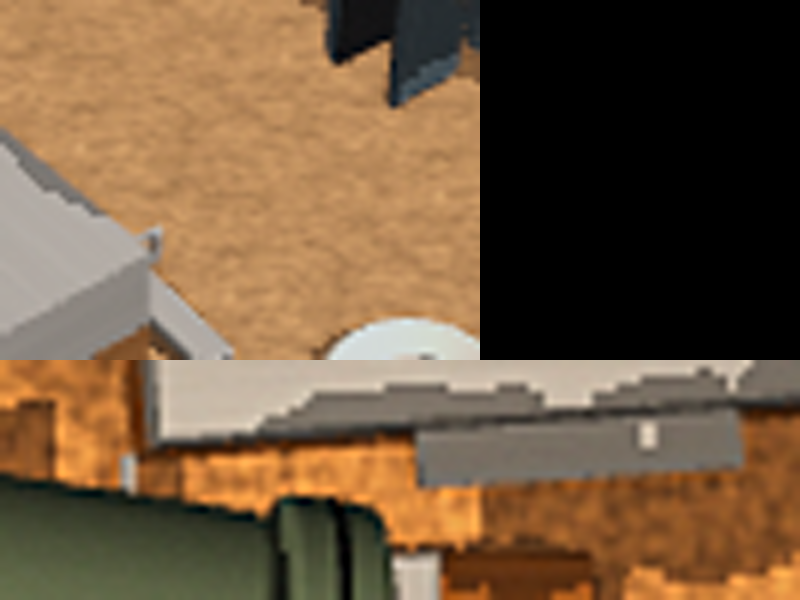

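```bash
python3 - <<'E'
from h import *
np.set_printoptions(precision=1,suppress=True)
for n,p in(("foot front",(326,263.8)),("foot back",(326,272)),("blade tip",(326.5,251.5)),("bar front by grip",(364.5,263.8)),("bar back",(364.5,272)),("loop end",(360.7,279.2)),("grip end near",(384.8,264)),("grip start",(365.3,264))):print(n,onz("top",p,12))
print(tri((285.2,180.5),(360.7,279.2)))
go(410,-205,150,185)
E
```

```text
foot front [ 460.1 -105.9   12. ]
foot back [ 439.3 -106.    12. ]
blade tip [ 491.6 -106.9   12. ]
bar front by grip [ 462.3 -204.6   12. ]
bar back [ 441.5 -204.4   12. ]
loop end [ 423.1 -194.6   12. ]
grip end near [ 463.  -256.5   12. ]
grip start [ 461.8 -206.6   12. ]
(array([ 423.9, -196.5,    4.5]), [1.0109317623585736, 1.0109317623583887])
x 0.0186 y -0.1646 z 0.0881 yaw 0.0076
```

```bash
python3 -m crank '[{"grip":0.03,"x":0.0013,"y":-0.03,"z":0.015,"yaw":0.02},{"grip":0.03,"x":0.0026,"y":-0.06,"z":0.03,"yaw":0.04},{"grip":0.03,"x":0.004,"y":-0.09,"z":0.045,"yaw":0.06},{"grip":0.03,"x":0.005,"y":-0.12,"z":0.06,"yaw":0.07},{"grip":0.03,"x":0.0065,"y":-0.1515,"z":0.08,"yaw":0.07}]' 20; python3 -m crank '[{"grip":0.03,"x":0,"y":0,"z":0,"yaw":0},{"grip":0.03,"x":0,"y":0,"z":0.02,"yaw":0},{"grip":0.03,"x":0,"y":0,"z":0.04,"yaw":0},{"grip":0.03,"x":0,"y":0,"z":0.06,"yaw":0},{"grip":0.03,"x":0,"y":0,"z":0.08,"yaw":0}]' 20;python3 -c "
from h import *;st();go(420,-194,18,181)"
```

```text
time_s: 5.5
ee_pos: [421.5, -197.5, 158.1]
ee_rot: [-180.0, 0.1, -179.0]
force: [0.9, -0.5, 0.5]
gripper_width: 30.2
gripper_force: 0.0
time_s: 5.92
ee_pos: [421.1, -195.9, 77.5]
ee_rot: [180.0, -0.0, -179.0]
force: [0.2, -0.1, 0.4]
gripper_width: 30.0
gripper_force: 0.0
t5.9 [ 421.1 -195.9   77.5] [ 1.7998e+02 -3.0000e-02 -1.7902e+02] F [ 0.2 -0.1  0.4] w30.0 g0.0
x 0.0011 y 0.0019 z 0.0595 yaw -0.0003
```

```bash
python3 -m crank '[{"grip":0.03,"x":0.001,"y":0.002,"z":0.015,"yaw":0},{"grip":0.03,"x":0.001,"y":0.002,"z":0.03,"yaw":0},{"grip":0.03,"x":0.001,"y":0.002,"z":0.045,"yaw":0},{"grip":0.03,"x":0.001,"y":0.002,"z":0.055,"yaw":0},{"grip":0.03,"x":0.001,"y":0.002,"z":0.058,"yaw":0}]' 20; python3 -m crank '[{"grip":0,"x":0,"y":0,"z":0,"yaw":0},{"grip":0,"x":0,"y":0,"z":0,"yaw":0},{"grip":0,"x":0,"y":0,"z":0,"yaw":0},{"grip":0,"x":0,"y":0,"z":0,"yaw":0},{"grip":0,"x":0,"y":0,"z":0,"yaw":0}]' 20; python3 -m crank '[{"grip":0,"x":0,"y":0,"z":0,"yaw":0},{"grip":0,"x":0,"y":0,"z":0,"yaw":0},{"grip":0,"x":0.005,"y":0,"z":-0.001,"yaw":0},{"grip":0,"x":0.015,"y":0,"z":-0.001,"yaw":0},{"grip":0,"x":0.025,"y":0,"z":-0.001,"yaw":0}]' 40
```

```text
time_s: 6.33
ee_pos: [419.3, -193.3, 18.8]
ee_rot: [179.9, -0.2, -179.0]
force: [-0.3, -0.7, -0.4]
gripper_width: 30.0
gripper_force: 0.0
time_s: 6.75
ee_pos: [420.9, -194.3, 20.6]
ee_rot: [-180.0, 0.1, -179.0]
force: [-0.2, 0.8, 1.7]
gripper_width: 3.5
gripper_force: 20.0
time_s: 7.17
ee_pos: [394.4, -194.4, 20.7]
ee_rot: [180.0, -0.0, -179.0]
force: [0.2, 0.2, -0.3]
gripper_width: 3.3
gripper_force: 40.0
```

```bash
python3 -m crank '[{"grip":0,"x":0.015,"y":0,"z":0,"yaw":0},{"grip":0,"x":0.03,"y":0,"z":0,"yaw":0},{"grip":0,"x":0.045,"y":0,"z":0,"yaw":0},{"grip":0,"x":0.06,"y":0,"z":0,"yaw":0},{"grip":0,"x":0.065,"y":0,"z":0,"yaw":0}]' 40; python3 -m crank '[{"grip":0.03,"x":0,"y":0,"z":0,"yaw":0},{"grip":0.03,"x":0,"y":0,"z":0,"yaw":0},{"grip":0.03,"x":0,"y":0,"z":0,"yaw":0},{"grip":0.03,"x":0.002,"y":0,"z":-0.02,"yaw":0},{"grip":0.03,"x":0.002,"y":0,"z":-0.05,"yaw":0}]' 20 ; python3 -m crank '[{"grip":0.05,"x":0,"y":0,"z":-0.03,"yaw":0},{"grip":0.05,"x":0,"y":0.03,"z":-0.06,"yaw":0.1},{"grip":0.05,"x":0,"y":0.06,"z":-0.09,"yaw":0.2},{"grip":0.05,"x":0,"y":0.09,"z":-0.12,"yaw":0.3},{"grip":0.05,"x":0,"y":0.12,"z":-0.13,"yaw":0.4}]' 20;python3 -m crank '[{"grip":0.05,"x":0,"y":0.03,"z":-0.02,"yaw":0.12},{"grip":0.05,"x":0,"y":0.06,"z":-0.02,"yaw":0.24},{"grip":0.05,"x":0,"y":0.09,"z":-0.02,"yaw":0.36},{"grip":0.05,"x":0,"y":0.12,"z":-0.02,"yaw":0.48},{"grip":0.05,"x":0,"y":0.12,"z":-0.02,"yaw":0.6}]' 20;python3 - <<'E'
from h import *
st()
s=grab_frame("scene");t=grab_frame("top");cv2.imwrite("pics/t6.png",t[:,:,::-1])
e=np.zeros((600,800,3),np.uint8);e[:,:480]=crop(t,300,230,120,150,4)[:600,:480];e[:400,480:]=crop(s,250,80,80,100,4)
cv2.imwrite("pics/m6.png",e)
E
```

```text
time_s: 7.58
ee_pos: [327.3, -194.8, 20.7]
ee_rot: [179.9, -0.1, -179.1]
force: [0.4, 0.9, 0.4]
gripper_width: 3.1
gripper_force: 40.0
time_s: 8.0
ee_pos: [327.2, -194.7, 69.7]
ee_rot: [179.8, -0.3, -179.0]
force: [0.5, -0.5, -0.7]
gripper_width: 29.9
gripper_force: 0.0
time_s: 8.42
ee_pos: [328.8, -76.1, 204.4]
ee_rot: [179.9, 0.4, 157.9]
force: [1.7, -0.0, -0.0]
gripper_width: 50.2
gripper_force: 0.0
time_s: 8.83
ee_pos: [373.2, 38.4, 221.1]
ee_rot: [179.8, -0.0, 126.9]
force: [0.1, -0.9, -0.0]
gripper_width: 49.9
gripper_force: 0.0
t8.8 [373.2  38.4 221.1] [ 1.7982e+02 -1.0000e-02  1.2693e+02] F [ 0.1 -0.9 -0. ] w49.9 g0.0
```

View pics/m6.png

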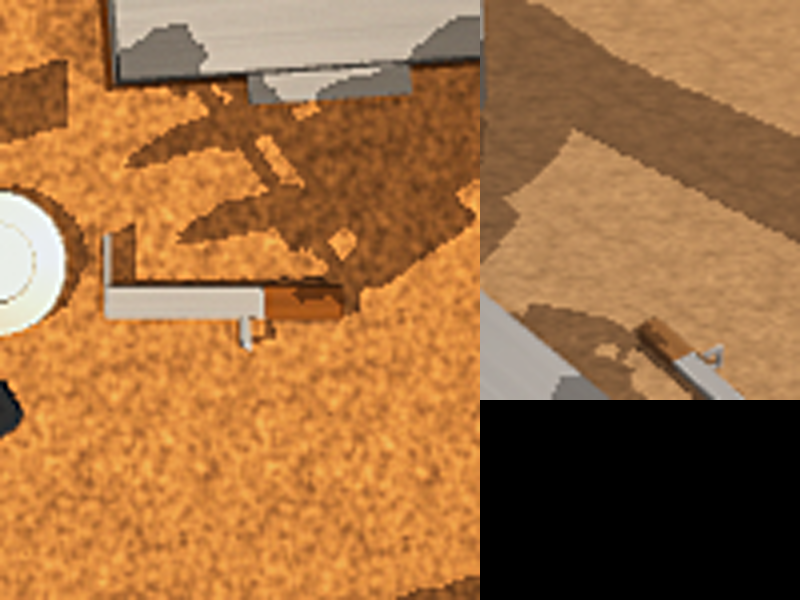

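The lifter now lies clear of the lip: foot at top px (326,305), grip at (366-386, 302-309), loop at (362,313). The saucer is untouched.

```bash
python3 - <<'E'
from h import *
np.set_printoptions(precision=1,suppress=True)
for p in((326.3,301.5),(326.3,309),(366,302),(366,309.5),(385.8,302),(385.8,309.5)):print(onz("top",p,14))
print(tri((291.5,161.5),(385.8,305.7)))
go(362,-238,100,90.5)
E
```

```text
[ 365.5 -107.2   14. ]
[ 347.1 -107.3   14. ]
[ 366.6 -207.3   14. ]
[ 348.1 -207.2   14. ]
[ 367.8 -257.2   14. ]
[ 349.3 -256.9   14. ]
(array([ 357.9, -258.3,    7.3]), [0.41771058168645453, 0.41771058168634606])
x -0.2123 y -0.1739 z 0.1207 yaw 0.6415
```

```bash
python3 -m crank '[{"grip":0.05,"x":-0.024,"y":-0.02,"z":0,"yaw":0.11},{"grip":0.05,"x":-0.048,"y":-0.04,"z":0,"yaw":0.22},{"grip":0.05,"x":-0.072,"y":-0.06,"z":0,"yaw":0.33},{"grip":0.05,"x":-0.096,"y":-0.08,"z":0,"yaw":0.44},{"grip":0.05,"x":-0.12,"y":-0.1,"z":0,"yaw":0.55}]' 20 >/dev/null; python3 -c "
from h import *;st();go(358.3,-239,100,90.7)"
```

```text
t9.3 [ 362.7 -123.2  220.7] [-1.800e+02  2.000e-02  9.538e+01] F [ 0.9 -0.5 -0.2] w50.1 g0.0
x -0.1149 y -0.0152 z 0.1207 yaw 0.0816
```

```bash
python3 -m crank '[{"grip":0.05,"x":-0.03,"y":-0.003,"z":0.01,"yaw":0.04},{"grip":0.05,"x":-0.06,"y":-0.006,"z":0.02,"yaw":0.08},{"grip":0.05,"x":-0.09,"y":-0.01,"z":0.04,"yaw":0.082},{"grip":0.05,"x":-0.115,"y":-0.015,"z":0.06,"yaw":0.082},{"grip":0.05,"x":-0.115,"y":-0.015,"z":0.08,"yaw":0.082}]' 20 >/dev/null;python3 -m crank '[{"grip":0.05,"x":0,"y":0,"z":0.02,"yaw":0},{"grip":0.05,"x":0,"y":0,"z":0.04,"yaw":0},{"grip":0.05,"x":0,"y":0,"z":0.06,"yaw":0},{"grip":0.05,"x":0,"y":0,"z":0.08,"yaw":0},{"grip":0.05,"x":0,"y":0,"z":0.08,"yaw":0}]' 20; python3 -c "
from h import *;st();go(358.3,-239,16,90.7)"
```

```text
time_s: 10.18
ee_pos: [356.8, -236.3, 57.8]
ee_rot: [-179.6, -0.2, 90.9]
force: [-1.2, 0.2, 0.6]
gripper_width: 49.8
gripper_force: 0.0
t10.2 [ 356.8 -236.3   57.8] [-179.64   -0.24   90.93] F [-1.2  0.2  0.6] w49.8 g0.0
x -0.0027 y 0.0015 z 0.0418 yaw 0.0040
```

```bash
python3 -m crank '[{"grip":0.05,"x":-0.002,"y":0.001,"z":0.012,"yaw":0},{"grip":0.05,"x":-0.002,"y":0.001,"z":0.025,"yaw":0},{"grip":0.05,"x":-0.002,"y":0.001,"z":0.037,"yaw":0},{"grip":0.05,"x":-0.002,"y":0.001,"z":0.0415,"yaw":0},{"grip":0.05,"x":-0.002,"y":0.001,"z":0.0415,"yaw":0}]' 20 ;python3 -m crank '[{"grip":0,"x":0,"y":0,"z":0,"yaw":0},{"grip":0,"x":0,"y":0,"z":0,"yaw":0},{"grip":0,"x":0,"y":0,"z":0,"yaw":0},{"grip":0,"x":0,"y":0,"z":0,"yaw":0},{"grip":0,"x":0,"y":0,"z":0,"yaw":0}]' 10; python3 -m crank '[{"grip":0,"x":0,"y":0,"z":0,"yaw":0},{"grip":0,"x":0,"y":0,"z":-0.005,"yaw":0},{"grip":0,"x":0,"y":0,"z":-0.015,"yaw":0},{"grip":0,"x":0,"y":0,"z":-0.025,"yaw":0},{"grip":0,"x":0,"y":0,"z":-0.035,"yaw":0}]' 5;python3 -c "
from h import *;st();t=grab_frame('top');s=grab_frame('scene')
e=np.zeros((400,800,3),np.uint8);e[:,:400]=crop(t,310,240,100,100,4);e[:,400:]=crop(s,240,80,100,100,4);cv2.imwrite('pics/m7.png',e)"
```

```text
time_s: 10.6
ee_pos: [360.1, -239.3, 19.0]
ee_rot: [-179.9, -0.0, 90.9]
force: [0.2, 0.1, -0.3]
gripper_width: 50.1
gripper_force: 0.0
time_s: 11.02
ee_pos: [360.7, -239.2, 19.5]
ee_rot: [180.0, 0.0, 90.8]
force: [-0.2, 0.0, 1.6]
gripper_width: 21.8
gripper_force: 10.0
time_s: 11.43
ee_pos: [360.3, -238.9, 54.6]
ee_rot: [-180.0, -0.0, 90.8]
force: [0.7, -0.6, -0.8]
gripper_width: 22.0
gripper_force: 5.0
t11.4 [ 360.3 -238.9   54.6] [-1.7997e+02 -3.0000e-02  9.0810e+01] F [ 0.7 -0.6 -0.8] w22.0 g5.0
```

View pics/m7.png

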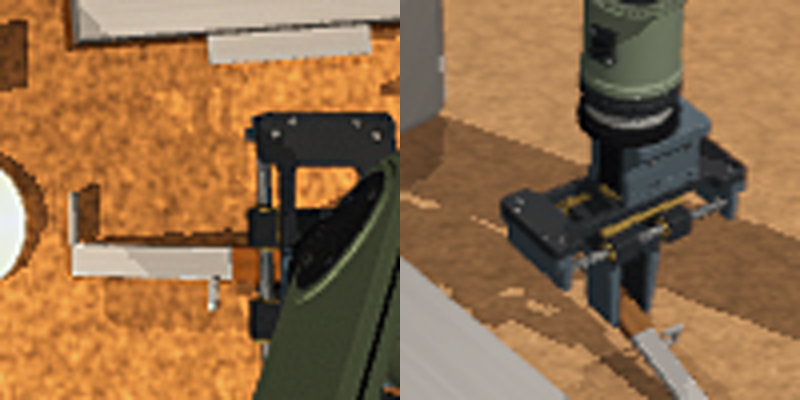

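The lifter is held by its grip at 22 mm, foot still low at top px (329,305). I'll keep raising it at low grip so it swings to vertical.

```bash
python3 -m crank '[{"grip":0,"x":0,"y":0,"z":-0.01,"yaw":0},{"grip":0,"x":0,"y":0,"z":-0.02,"yaw":0},{"grip":0,"x":0,"y":0,"z":-0.03,"yaw":0},{"grip":0,"x":0,"y":0,"z":-0.04,"yaw":0},{"grip":0,"x":0,"y":0,"z":-0.05,"yaw":0}]' 4 >/dev/null; python3 -m crank '[{"grip":0,"x":0,"y":0,"z":-0.01,"yaw":0},{"grip":0,"x":0,"y":0,"z":-0.02,"yaw":0},{"grip":0,"x":0,"y":0,"z":-0.03,"yaw":0},{"grip":0,"x":0,"y":0,"z":-0.04,"yaw":0},{"grip":0,"x":0,"y":0,"z":-0.05,"yaw":0}]' 3;python3 -m crank '[{"grip":0,"x":0,"y":0,"z":-0.01,"yaw":0},{"grip":0,"x":0,"y":0,"z":-0.02,"yaw":0},{"grip":0,"x":0,"y":0,"z":-0.025,"yaw":0},{"grip":0,"x":0,"y":0,"z":-0.025,"yaw":0},{"grip":0,"x":0,"y":0,"z":-0.025,"yaw":0}]' 3; python3 -c "
from h import *;st();t=grab_frame('top');s=grab_frame('scene');cv2.imwrite('pics/t8.png',t[:,:,::-1]);cv2.imwrite('pics/s8.png',s[:,:,::-1])
e=np.zeros((500,800,3),np.uint8);e[:,:400]=crop(t,300,230,100,125,4);e[:,400:]=crop(s,240,60,100,125,4);cv2.imwrite('pics/m8.png',e)"
```

```text
time_s: 12.37
ee_pos: [360.3, -238.9, 154.1]
ee_rot: [-180.0, -0.0, 90.8]
force: [0.4, 0.2, 1.1]
gripper_width: 1.3
gripper_force: 0.0
time_s: 12.78
ee_pos: [360.4, -239.0, 178.7]
ee_rot: [-180.0, -0.0, 90.8]
force: [0.7, -0.2, 0.4]
gripper_width: 0.6
gripper_force: 0.0
t12.8 [ 360.4 -239.   178.7] [-1.7998e+02 -2.0000e-02  9.0810e+01] F [ 0.7 -0.2  0.4] w0.6 g0.0
```

View pics/m8.png

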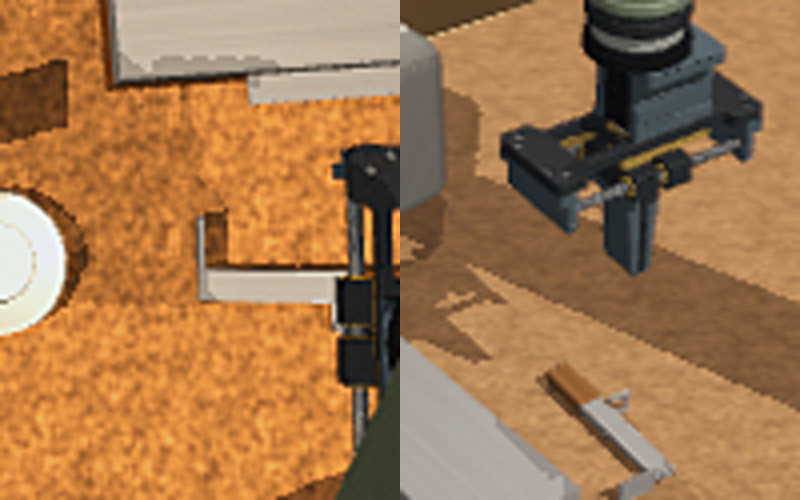

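It slipped out at 3-4 N and lies parallel to before: foot at top px (350,301), grip toward px ~(405,302). I'll re-grasp it with more force and follow the arc about its foot.

```bash
python3 -m crank '[{"grip":0.05,"x":0.03,"y":0,"z":0,"yaw":0},{"grip":0.05,"x":0.06,"y":0,"z":0,"yaw":0},{"grip":0.05,"x":0.09,"y":0,"z":-0.01,"yaw":0},{"grip":0.05,"x":0.12,"y":0,"z":-0.02,"yaw":0},{"grip":0.05,"x":0.16,"y":-0.03,"z":-0.04,"yaw":0}]' 10 >/dev/null;python3 - <<'E'
from h import *
np.set_printoptions(precision=1,suppress=True)
st();t=grab_frame('top');cv2.imwrite('pics/t9.png',t[:,:,::-1])
hsv=cv2.cvtColor(t,cv2.COLOR_RGB2HSV).astype(int)
box=(slice(285,325),slice(335,425))
for nm,m in(("steel",(hsv[...,1]<75)&(hsv[...,2]>60)),("wood",(hsv[...,1]>140)&(hsv[...,2]<175)&(hsv[...,0]<14))):
    k=m[box].astype(np.uint8)
    print(nm);[print(''.join('#' if v else '.' for v in r)) for r in k]
E
```

```text
t13.3 [337.1 -87.5 214. ] [-180.    -0.1   90.8] F [0.6 0.7 0.6] w31.2 g0.0
steel
...............#..........................................................................
...............#..........................................................................
...............#..........................................................................
...............#..........................................................................
...............#..........................................................................
...............#..........................................................................
...............#..........................................................................
..............##..........................................................................
..............##..........................................................................
.........#....##..........................................................................
.........#....##..........................................................................
........##....##.
[... 5566 characters left out ...]
.........................#.........................#......#....
...........................#..............................................................
...............................................................#..........................
.........................................................#..................#.............
..........................................................#...............................
.......................................#..................................................
................................................#..#.............#........................
.............................................#........#...................................
```

```bash
python3 -m crank '[{"grip":0.05,"x":-0.03,"y":0.005,"z":0.01,"yaw":0},{"grip":0.05,"x":-0.06,"y":0.01,"z":0.02,"yaw":0},{"grip":0.05,"x":-0.09,"y":0.015,"z":0.03,"yaw":0},{"grip":0.05,"x":-0.12,"y":0.02,"z":0.04,"yaw":0},{"grip":0.05,"x":-0.15,"y":0.025,"z":0.05,"yaw":0}]' 10 >/dev/null;python3 -m crank '[{"grip":0.05,"x":-0.03,"y":0.003,"z":0.02,"yaw":0},{"grip":0.05,"x":-0.061,"y":0.006,"z":0.04,"yaw":0},{"grip":0.05,"x":-0.061,"y":0.006,"z":0.07,"yaw":0},{"grip":0.05,"x":-0.061,"y":0.006,"z":0.1,"yaw":0},{"grip":0.05,"x":-0.061,"y":0.006,"z":0.1,"yaw":0}]' 10;python3 -c "
from h import *;st();go(371,-298,17,90.8)"
```

```text
time_s: 14.18
ee_pos: [365.5, -296.7, 59.4]
ee_rot: [-179.5, -0.5, 90.7]
force: [-1.4, 0.9, -1.0]
gripper_width: 50.0
gripper_force: 0.0
t14.2 [ 365.5 -296.7   59.4] [-179.46   -0.48   90.74] F [-1.4  0.9 -1. ] w50.0 g0.0
x -0.0014 y 0.0055 z 0.0424 yaw -0.0011
```

```bash
python3 -m crank '[{"grip":0.05,"x":-0.001,"y":0.003,"z":0.015,"yaw":0},{"grip":0.05,"x":-0.001,"y":0.003,"z":0.03,"yaw":0},{"grip":0.05,"x":-0.001,"y":0.003,"z":0.042,"yaw":0},{"grip":0.05,"x":-0.001,"y":0.003,"z":0.042,"yaw":0},{"grip":0.05,"x":-0.001,"y":0.003,"z":0.042,"yaw":0}]' 10 >/dev/null;python3 -m crank '[{"grip":0,"x":0,"y":0,"z":0,"yaw":0},{"grip":0,"x":0,"y":0,"z":0,"yaw":0},{"grip":0,"x":0,"y":0,"z":0,"yaw":0},{"grip":0,"x":0,"y":0,"z":0,"yaw":0},{"grip":0,"x":0,"y":0,"z":0,"yaw":0}]' 8; python3 -m crank '[{"grip":0,"x":0.002,"y":0,"z":-0.01,"yaw":0},{"grip":0,"x":0.004,"y":0,"z":-0.02,"yaw":0},{"grip":0,"x":0.007,"y":0,"z":-0.034,"yaw":0},{"grip":0,"x":0.014,"y":0,"z":-0.05,"yaw":0},{"grip":0,"x":0.023,"y":0,"z":-0.065,"yaw":0}]' 8; python3 - <<'E'
from h import *
st();t=grab_frame('top');cv2.imwrite('pics/t10.png',t[:,:,::-1])
hsv=cv2.cvtColor(t,cv2.COLOR_RGB2HSV).astype(int)
k=((hsv[...,1]<75)&(hsv[...,2]>60))[285:325,335:400]
[print(''.join('#' if v else '.' for v in r)) for r in k]
E
```

```text
time_s: 15.02
ee_pos: [372.3, -300.1, 23.0]
ee_rot: [180.0, 0.0, 90.8]
force: [0.2, -0.3, 1.1]
gripper_width: 21.7
gripper_force: 8.0
time_s: 15.43
ee_pos: [372.1, -277.1, 89.2]
ee_rot: [180.0, 0.0, 90.8]
force: [-0.5, 0.5, -1.0]
gripper_width: 21.8
gripper_force: 8.0
t15.4 [ 372.1 -277.1   89.2] [1.7995e+02 4.0000e-02 9.0780e+01] F [-0.5  0.5 -1. ] w21.8 g8.0
........#...................................................###..
........#....................................................##..
........#........................................................
........#........................................................
........#........................................................
........#........................................................
........#........................................................
........#........................................................
........#........................................................
........##.......................................................
........##.......................................................
........##.
[... 1202 characters left out ...]
........................................
.................................................................
.................................................................
.................................................................
.................................................................
.................................................................
.................................................................
.................................................................
.................................................................
.............................................................###.
..............................................................##.
```

The bar's top view is not foreshortened (42 px), so the lifter stayed rigid and horizontal in the wide pad contact. I'll set it down and grasp only the last few mm of the grip so gravity can swing it.

```bash
python3 -m crank '[{"grip":0,"x":-0.01,"y":0,"z":0.02,"yaw":0},{"grip":0,"x":-0.01,"y":0,"z":0.04,"yaw":0},{"grip":0,"x":-0.01,"y":0,"z":0.06,"yaw":0},{"grip":0,"x":-0.01,"y":0,"z":0.066,"yaw":0},{"grip":0,"x":-0.01,"y":0,"z":0.066,"yaw":0}]' 8; python3 -m crank '[{"grip":0.03,"x":0,"y":0,"z":0,"yaw":0},{"grip":0.03,"x":0,"y":0,"z":0,"yaw":0},{"grip":0.03,"x":-0.01,"y":0,"z":0,"yaw":0},{"grip":0.03,"x":-0.024,"y":0,"z":0,"yaw":0},{"grip":0.03,"x":-0.024,"y":0,"z":0,"yaw":0}]' 8; python3 -m crank '[{"grip":0,"x":0,"y":0,"z":0,"yaw":0},{"grip":0,"x":0,"y":0,"z":0,"yaw":0},{"grip":0,"x":0,"y":0,"z":0,"yaw":0},{"grip":0,"x":0,"y":0,"z":0,"yaw":0},{"grip":0,"x":0,"y":0,"z":0,"yaw":0}]' 8;  python3 -m crank '[{"grip":0,"x":0.001,"y":0,"z":-0.01,"yaw":0},{"grip":0,"x":0.003,"y":0,"z":-0.02,"yaw":0},{"grip":0,"x":0.007,"y":0,"z":-0.034,"yaw":0},{"grip":0,"x":0.014,"y":0,"z":-0.05,"yaw":0},{"grip":0,"x":0.023,"y":0,"z":-0.065,"yaw":0}]' 8; python3 - <<'E'
from h import *
st();t=grab_frame('top');cv2.imwrite('pics/t11.png',t[:,:,::-1])
hsv=cv2.cvtColor(t,cv2.COLOR_RGB2HSV).astype(int)
k=((hsv[...,1]<75)&(hsv[...,2]>60))[290:315,335:410]
[print(''.join('#' if v else '.' for v in r)) for r in k]
E
```

```text
time_s: 15.9
ee_pos: [371.5, -286.7, 20.9]
ee_rot: [-179.9, -0.1, 90.8]
force: [0.3, 0.8, -1.1]
gripper_width: 21.7
gripper_force: 8.0
time_s: 16.32
ee_pos: [373.9, -314.4, 22.5]
ee_rot: [179.8, 0.2, 90.7]
force: [0.6, -0.3, -0.2]
gripper_width: 29.8
gripper_force: 0.0
time_s: 16.73
ee_pos: [372.4, -310.9, 21.6]
ee_rot: [180.0, 0.0, 90.8]
force: [-0.1, -1.3, 0.1]
gripper_width: 21.6
gripper_force: 8.0
time_s: 17.15
ee_pos: [372.1, -287.8, 88.1]
ee_rot: [180.0, 0.0, 90.8]
force: [0.2, -0.7, -0.6]
gripper_width: 21.6
gripper_force: 8.0
t17.1 [ 372.1 -287.8   88.1] [1.7996e+02 3.0000e-02 9.0790e+01] F [ 0.2 -0.7 -0.6] w21.6 g8.0
.....###...................................................................
.....###...................................................................
.....####..................................................................
.....###...................................................................
.....###...................................................................
.....###...................................................................
.....##...
[... 733 characters left out ...]
.......##.......
.......................................###........................##.......
.......................................###........................##......#
.......................................###........................##......#
.......................................###........................##......#
.......................................#.##....................#...#......#
.......................................####................................
.......................................##..................................
.......................................##..................................
...........................................................................
```

```bash
cat >> h.py <<'E'
def steel(r0,r1,c0,c1,name):
    t=grab_frame('top');cv2.imwrite('pics/'+name,t[:,:,::-1]);hsv=cv2.cvtColor(t,cv2.COLOR_RGB2HSV).astype(int)
    k=((hsv[...,1]<75)&(hsv[...,2]>60))[r0:r1,c0:c1]
    for i,r in enumerate(k):print("%3d"%(r0+i),''.join('#' if v else '.' for v in r))
E
python3 -m crank '[{"grip":0,"x":0.006,"y":0,"z":-0.01,"yaw":0},{"grip":0,"x":0.012,"y":0,"z":-0.02,"yaw":0},{"grip":0,"x":0.018,"y":0,"z":-0.03,"yaw":0},{"grip":0,"x":0.024,"y":0,"z":-0.04,"yaw":0},{"grip":0,"x":0.03,"y":0,"z":-0.05,"yaw":0}]' 6; python3 -c "
from h import *;steel(290,316,325,400,'t12.png')"
```

```text
time_s: 17.62
ee_pos: [371.4, -257.3, 137.4]
ee_rot: [-180.0, -0.0, 90.8]
force: [0.3, 0.1, -1.0]
gripper_width: 21.9
gripper_force: 6.0
290 ....................#####..................................................
291 ....................#####..................................................
292 ....................######.................................................
293 ....................######.................................................
294 ....................######.................................................
295 ....................######.................................................
296 .....................#####.................................................
297 ......................##############.......................................
298 ......................############################.........................
299 ......................############################..................#......
300 ......................############################.................##......
301 .....................#############################.................##......
302
[... 416 characters left out ...]
..............................#....#................##......
308 .............................................#....#................###.....
309 .............................................#....##...............###.....
310 .............................................#....##...............###.....
311 .............................................#....##...............###.....
312 .............................................#....##.......................
313 ............................................########.......................
314 ...........................................................................
315 ...........................................................................
```

```bash
python3 -m crank '[{"grip":0,"x":0,"y":0,"z":-0.01,"yaw":0},{"grip":0,"x":0,"y":0,"z":-0.02,"yaw":0},{"grip":0,"x":0,"y":0,"z":-0.03,"yaw":0},{"grip":0,"x":0,"y":0,"z":-0.04,"yaw":0},{"grip":0,"x":0,"y":0,"z":-0.04,"yaw":0}]' 5; python3 -c "
from h import *;steel(284,316,325,410,'t13.png')"
```

```text
time_s: 18.08
ee_pos: [372.6, -258.6, 178.3]
ee_rot: [179.8, 0.1, 90.8]
force: [0.2, 0.1, -0.4]
gripper_width: 22.0
gripper_force: 5.0
284 ........................................................########........##...........
285 ........................................................########........##...........
286 ........................................................########........##...........
287 ........................................................########.....................
288 ........................................................########.....................
289 ........................................................########.....................
290 ........................................................########.....................
291 ........................................................########.....................
292 ........................................................########.....................
293 ........................................................########.....................
294 ........................................................#####
[... 1214 characters left out ...]
................................................#.........##..........
309 ...............................................................#.........##..........
310 ...............................................................#.........##..........
311 ...............................................................#.........###.........
312 ...............................................................#.........###.........
313 ...............................................................######....###......#..
314 ...............................................................######.............#..
315 ..................................................................................#..
```

```bash
python3 -c "
from h import *
np.set_printoptions(precision=1,suppress=True)
print(onz('top',(384.5,290),25),onz('top',(384.5,296),25));st();s=grab_frame('scene');cv2.imwrite('pics/s13.png',s[:,:,::-1])
print([proj('scene',p) for p in((372,-258.6,25),(372,-258.6,165))])
hsv=cv2.cvtColor(s,cv2.COLOR_RGB2HSV).astype(int)
for nm,k in (('steel',(hsv[...,1]<60)&(hsv[...,2]>70)),('wood',(hsv[...,0]<14)&(hsv[...,1]>150)&(hsv[...,2]<170))):
    for r in range(104,166,2):print(r,''.join('#' if v else '.' for v in k[r,270:330]))
"
```

```text
[ 397.7 -251.9   25. ] [ 382.9 -251.7   25. ]
t18.1 [ 372.1 -258.3  177.3] [179.9   0.1  90.8] F [ 0.7  0.1 -1.1] w21.8 g5.0
[array([287.9, 158.8]), array([289.1, 123. ])]
104 ............................................................
106 ......#....#.####...........................................
108 ...####.######..............##..............................
110 .....####..........#........##..............................
112 .....##..........###.........#..............................
114 .....##..........###........#...............................
116 .................###........#...............................
118 .................###........#...............................
120 ..................##........#...............................
122 ..................##.......##...............................
124 ..................#........#................................
126 ..................#.........................................
128 ............................................................
130 ............................................................
132 ..............
[... 2401 characters left out ...]
..................................................
146 ............................................................
148 ............................................................
150 ............................................................
152 ............................................................
154 ............................................................
156 ............................................................
158 ............................................................
160 ............................................................
162 ............................................................
164 ............................................................
```

```bash
python3 -m crank '[{"grip":0,"x":0,"y":0,"z":0.004,"yaw":0},{"grip":0,"x":0,"y":0,"z":0.008,"yaw":0},{"grip":0,"x":0,"y":0,"z":0.012,"yaw":0},{"grip":0,"x":0,"y":0,"z":0.014,"yaw":0},{"grip":0,"x":0,"y":0,"z":0.014,"yaw":0}]' 6; python3 -m crank '[{"grip":0,"x":0,"y":0,"z":0.001,"yaw":0},{"grip":0,"x":0,"y":0,"z":0.002,"yaw":0},{"grip":0,"x":0,"y":0,"z":0.003,"yaw":0},{"grip":0,"x":0,"y":0,"z":0.004,"yaw":0},{"grip":0,"x":0,"y":0,"z":0.004,"yaw":0}]' 6;python3 -m crank '[{"grip":0,"x":0,"y":0,"z":0.001,"yaw":0},{"grip":0,"x":0,"y":0,"z":0.002,"yaw":0},{"grip":0,"x":0,"y":0,"z":0.003,"yaw":0},{"grip":0,"x":0,"y":0,"z":0.004,"yaw":0},{"grip":0,"x":0,"y":0,"z":0.004,"yaw":0}]' 6; python3 -c "
from h import *;steel(276,316,360,400,'t14.png')"
```

```text
time_s: 18.6
ee_pos: [371.1, -257.6, 161.5]
ee_rot: [-179.9, -0.1, 90.8]
force: [0.9, 1.3, -0.3]
gripper_width: 21.9
gripper_force: 6.0
time_s: 19.02
ee_pos: [372.0, -258.6, 159.7]
ee_rot: [179.9, 0.1, 90.8]
force: [-1.6, -0.5, 4.5]
gripper_width: 21.6
gripper_force: 6.0
time_s: 19.43
ee_pos: [372.0, -258.8, 156.1]
ee_rot: [179.9, 0.1, 90.8]
force: [-2.4, -0.2, 7.4]
gripper_width: 22.0
gripper_force: 6.0
276 ..................................##....
277 ..................................##....
278 ..................................##....
279 ..................................##....
280 ..................................##....
281 ..................................###...
282 ..................................###...
283 ..................................###...
284 ...................########.......###...
285 ...................########.......###...
286 ...................########........##...
287 ...................########.............
288 ....................#######.............
289 ....................#######.............
290 ....................#######.............
291 .............
[... 407 characters left out ...]
.......######.......##...
301 ......................######.......##...
302 ......................######.......##...
303 ......................######.......##...
304 ......................######.......##...
305 ..........................##.......##...
306 ...................................##...
307 ..........................#........##...
308 ..........................#........##...
309 ..........................#........###..
310 ..........................#........###..
311 ..........................#.....#..###..
312 ..........................#.........##..
313 ..........................######........
314 ..........................######........
315 ........................................
```

```bash
python3 -m crank '[{"grip":0.03,"x":0,"y":0,"z":0,"yaw":0},{"grip":0.03,"x":0,"y":0,"z":0,"yaw":0},{"grip":0.03,"x":0,"y":0,"z":0,"yaw":0},{"grip":0.03,"x":0,"y":0,"z":0,"yaw":0},{"grip":0.03,"x":0,"y":0,"z":0,"yaw":0}]' 6; python3 -c "
from h import *
np.set_printoptions(precision=1,suppress=True)
steel(280,316,360,400,'t15.png');print(onz('top',(383,290),3),onz('top',(384.5,301),60),onz('top',(388.5,313.5),88))
s=grab_frame('scene');cv2.imwrite('pics/s15.png',s[:,:,::-1]);hsv=cv2.cvtColor(s,cv2.COLOR_RGB2HSV).astype(int)
k=(hsv[...,1]<60)&(hsv[...,2]>70)
for r in range(134,176,2):print(r,''.join('#' if v else '.' for v in k[r,270:330]))
"
```

```text
time_s: 19.9
ee_pos: [371.6, -257.9, 154.4]
ee_rot: [-180.0, -0.0, 90.8]
force: [0.5, 0.9, -0.2]
gripper_width: 30.1
gripper_force: 0.0
280 ..................................##....
281 ..................................##....
282 ..................................##....
283 ..................................##....
284 ....................#######.......##....
285 ...................########.............
286 ....................#######.............
287 ....................#######.............
288 ....................#######.............
289 ....................#######.............
290 ....................#######.............
291 ....................#######.............
292 ....................#######.............
293 ....................#######.............
294 ....................#######.............
295 ....................#######.............
296 ....................#######.............
297 ......................##................
298 ......................#######.....####..
299 ......................##########..###...
300 ......................#########...###...
301 ...............
[... 1389 characters left out ...]
.......######.....................................
156 .................#####......................................
158 .................#####......................................
160 .................#####......................................
162 .................#####......................................
164 ................######......................................
166 ............#######.........................................
168 .......###########..........................................
170 #........#####..............................................
172 ####........................................................
174 ######......................................................
```

The lifter now stands upright on its own: foot at top px (383,290), loop at (391,313). I'll slide the open fingers down around the grip and clamp it.

```bash
python3 -m crank '[{"grip":0.03,"x":0.002,"y":0,"z":0.006,"yaw":0},{"grip":0.03,"x":0.004,"y":0,"z":0.012,"yaw":0},{"grip":0.03,"x":0.0055,"y":0,"z":0.018,"yaw":0},{"grip":0.03,"x":0.0055,"y":0,"z":0.024,"yaw":0},{"grip":0.03,"x":0.0055,"y":0,"z":0.028,"yaw":0}]' 6;python3 -m crank '[{"grip":0,"x":0,"y":0,"z":0,"yaw":0},{"grip":0,"x":0,"y":0,"z":0,"yaw":0},{"grip":0,"x":0,"y":0,"z":0,"yaw":0},{"grip":0,"x":0,"y":0,"z":0,"yaw":0},{"grip":0,"x":0,"y":0,"z":0,"yaw":0}]' 20; python3 -m crank '[{"grip":0,"x":0,"y":0,"z":0,"yaw":0},{"grip":0,"x":0,"y":0,"z":0,"yaw":0},{"grip":0,"x":0,"y":0,"z":0,"yaw":0},{"grip":0,"x":0,"y":0,"z":0,"yaw":0},{"grip":0,"x":0,"y":0,"z":0,"yaw":0}]' 60;  python3 -m crank '[{"grip":0,"x":0,"y":0,"z":-0.005,"yaw":0},{"grip":0,"x":0,"y":0,"z":-0.01,"yaw":0},{"grip":0,"x":0,"y":0,"z":-0.02,"yaw":0},{"grip":0,"x":0,"y":0,"z":-0.03,"yaw":0},{"grip":0,"x":0,"y":0,"z":-0.03,"yaw":0}]' 60; python3 -c "
from h import *
steel(270,316,360,400,'t16.png')"
```

```text
time_s: 20.42
ee_pos: [371.1, -252.1, 125.5]
ee_rot: [-179.9, -0.1, 90.8]
force: [-0.2, 0.7, -0.8]
gripper_width: 30.0
gripper_force: 0.0
time_s: 20.83
ee_pos: [371.6, -252.6, 126.7]
ee_rot: [180.0, 0.0, 90.8]
force: [0.8, 1.2, -1.2]
gripper_width: 22.0
gripper_force: 20.0
time_s: 21.25
ee_pos: [371.5, -252.5, 126.6]
ee_rot: [180.0, -0.0, 90.8]
force: [1.0, -0.5, -0.7]
gripper_width: 21.3
gripper_force: 60.0
time_s: 21.67
ee_pos: [372.8, -253.4, 158.7]
ee_rot: [179.8, 0.2, 90.8]
force: [0.1, -0.9, -1.1]
gripper_width: 21.7
gripper_force: 60.0
270 ........................................
271 ........................................
272 ........................................
273 ........................................
274 ................................#.......
275 ................................##......
276 ................................##......
277 ................................##......
278 ................................##......
279 ................................##......
280 ................................##......
281 ................................##......
282 .......
[... 818 characters left out ...]
...........#########.....
301 ..........................#########.....
302 ..........................##########....
303 ..........................#########.....
304 ..........................##########....
305 ..............................##.##.....
306 .................................##.....
307 ................................###.....
308 ................................####....
309 .................................##.....
310 .................................##.....
311 ..............................#..##.....
312 .................................##.....
313 ........................................
314 ........................................
315 ........................................
```

```bash
python3 -m crank '[{"grip":0,"x":0.002,"y":0.012,"z":-0.017,"yaw":-0.03},{"grip":0,"x":0.004,"y":0.024,"z":-0.017,"yaw":-0.06},{"grip":0,"x":0.006,"y":0.036,"z":-0.017,"yaw":-0.073},{"grip":0,"x":0.008,"y":0.048,"z":-0.017,"yaw":-0.073},{"grip":0,"x":0.008,"y":0.059,"z":-0.017,"yaw":-0.073}]' 60 >/dev/null; python3 -m crank '[{"grip":0,"x":0,"y":0,"z":0,"yaw":0},{"grip":0,"x":0,"y":0,"z":0,"yaw":0},{"grip":0,"x":0,"y":0,"z":0,"yaw":0},{"grip":0,"x":0,"y":0,"z":0,"yaw":0},{"grip":0,"x":0,"y":0,"z":0,"yaw":0}]' 60; python3 -c "
from h import *
np.set_printoptions(precision=1,suppress=True)
go(431.5,-244,175.6,95);go(455.4,-241.9,175.6,95);steel(240,300,355,410,'t17.png')
for z in (49,52):print(onz('top',(381,250),z))
s=grab_frame('scene');cv2.imwrite('pics/s17.png',s[:,:,::-1])"
```

```text
time_s: 22.55
ee_pos: [429.9, -243.7, 173.5]
ee_rot: [-180.0, -0.0, 95.0]
force: [-0.0, 0.5, -1.5]
gripper_width: 21.6
gripper_force: 60.0
x -0.0004 y 0.0016 z -0.0021 yaw -0.0007
x -0.0004 y 0.0256 z -0.0021 yaw -0.0007
240 ###########################............................
241 ############################.#.........................
242 ###############################........................
243 ###############################........................
244 ###############################........................
245 ###############################........................
246 #################################..#.......#..#........
247 #################.###############.###.....#####........
248 ##.....########################.#..##.....#####........
249 .......########################.#####.....#####........
250 .......###########################.###....######.......
251 .......###########################.###....######.......
252 .......###########################.###....######.......
253 .......###########################.###....#............
254 .......######################..###.
[... 2066 characters left out ...]
.......................................#..##...#...#..
290 ........................................########..###..
291 ..........................................#..#####.#.##
292 .......................................#.#.#.####.#.#.#
293 .......................................##...#.##..#.#.#
294 ......................................#.##....#..#.####
295 ......................................##.#...##..#.....
296 ......................................###..##...#######
297 ....................................##########.#.#.#.#.
298 .....................................#.#.##.#...##.#.#.
299 .....................................##.##.##.##.#.....
[ 495.9 -239.4   49. ]
[ 495.7 -238.7   52. ]
```

```bash
python3 -m crank '[{"grip":0,"x":0,"y":0.005,"z":0,"yaw":0},{"grip":0,"x":0,"y":0.01,"z":0,"yaw":0},{"grip":0,"x":0,"y":0.016,"z":0,"yaw":0},{"grip":0,"x":0,"y":0.0225,"z":0,"yaw":0},{"grip":0,"x":0,"y":0.0225,"z":0,"yaw":0}]' 60; python3 -m crank '[{"grip":0,"x":0,"y":0,"z":-0.005,"yaw":0},{"grip":0,"x":0,"y":0.0005,"z":-0.012,"yaw":0},{"grip":0,"x":0,"y":0.001,"z":-0.02,"yaw":0},{"grip":0,"x":0,"y":0.002,"z":-0.028,"yaw":0},{"grip":0,"x":0,"y":0.0035,"z":-0.035,"yaw":0}]' 60; python3 -c "
from h import *
t=grab_frame('top');s=grab_frame('scene')
e=np.zeros((500,800,3),np.uint8);e[:,:400]=crop(t,320,180,100,125,4);e[:,400:]=crop(s,190,90,100,125,4);cv2.imwrite('pics/m18.png',e)"
```

```text
time_s: 23.07
ee_pos: [454.5, -241.8, 173.6]
ee_rot: [179.9, 0.0, 95.0]
force: [-0.9, 0.6, -0.7]
gripper_width: 22.0
gripper_force: 60.0
time_s: 23.48
ee_pos: [456.3, -241.2, 209.6]
ee_rot: [180.0, -0.0, 95.0]
force: [1.2, 1.0, -4.4]
gripper_width: 21.7
gripper_force: 60.0
```

View pics/m18.png

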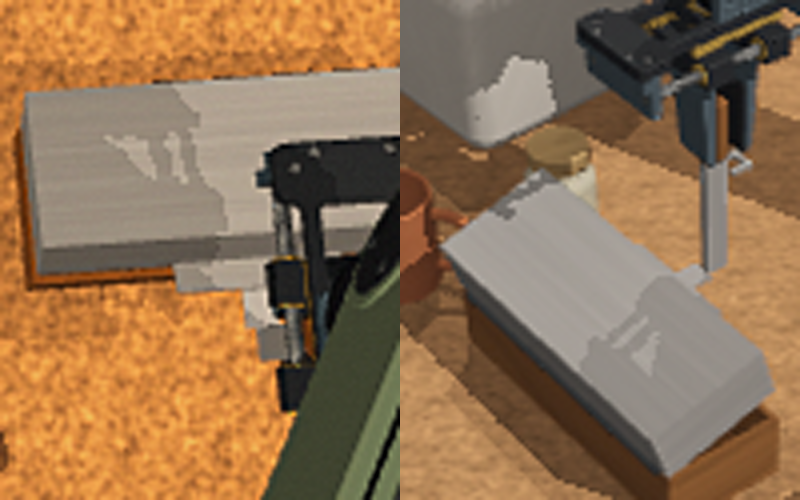

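The cover is prying up cleanly: in the scene crop the blade is under the lip at (690,280), the lifter is vertical, and the fingers are clear of the cover. I'll continue around the hinge arc.

```bash
python3 -m crank '[{"grip":0,"x":0,"y":0.003,"z":-0.009,"yaw":0},{"grip":0,"x":0,"y":0.007,"z":-0.018,"yaw":0},{"grip":0,"x":0,"y":0.012,"z":-0.027,"yaw":0},{"grip":0,"x":0,"y":0.019,"z":-0.037,"yaw":0},{"grip":0,"x":0,"y":0.027,"z":-0.047,"yaw":0}]' 60; python3 -m crank '[{"grip":0,"x":0,"y":0.008,"z":-0.007,"yaw":0},{"grip":0,"x":0,"y":0.017,"z":-0.013,"yaw":0},{"grip":0,"x":0,"y":0.027,"z":-0.019,"yaw":0},{"grip":0,"x":0,"y":0.037,"z":-0.024,"yaw":0},{"grip":0,"x":0,"y":0.0475,"z":-0.0275,"yaw":0}]' 60; python3 -m crank '[{"grip":0,"x":0,"y":0.008,"z":-0.0015,"yaw":0},{"grip":0,"x":0,"y":0.016,"z":-0.0025,"yaw":0},{"grip":0,"x":0,"y":0.024,"z":-0.003,"yaw":0},{"grip":0,"x":0,"y":0.031,"z":-0.003,"yaw":0},{"grip":0,"x":0,"y":0.0365,"z":-0.003,"yaw":0}]' 60; python3 -m crank '[{"grip":0,"x":0,"y":0,"z":0,"yaw":0},{"grip":0,"x":0,"y":0,"z":0,"yaw":0},{"grip":0,"x":0,"y":0,"z":0,"yaw":0},{"grip":0,"x":0,"y":0,"z":0,"yaw":0},{"grip":0,"x":0,"y":0,"z":0,"yaw":0}]' 60; python3 -c "
from h import *
t=grab_frame('top');s=grab_frame('scene');cv2.imwrite('pics/t19.png',t[:,:,::-1]);cv2.imwrite('pics/s19.png',s[:,:,::-1])
print(proj('scene',(602.8,-229,56)),[proj('scene',tuple(np.array([551,-233.5,0])+50*np.array([.996,.087,0])+sg*132*np.array([-.087,.996,0])+np.array([0,0,156]))) for sg in(-1,1)])
e=np.zeros((500,800,3),np.uint8);e[:,:400]=crop(t,320,160,100,125,4);e[:,400:]=crop(s,190,80,100,125,4);cv2.imwrite('pics/m19.png',e)"
```

```text
time_s: 24.0
ee_pos: [483.2, -239.0, 256.6]
ee_rot: [-179.9, -0.0, 95.0]
force: [-0.4, -0.1, -3.3]
gripper_width: 21.8
gripper_force: 60.0
time_s: 24.42
ee_pos: [531.2, -235.0, 284.5]
ee_rot: [180.0, 0.0, 95.0]
force: [-0.7, 0.9, -1.9]
gripper_width: 21.4
gripper_force: 60.0
time_s: 24.83
ee_pos: [567.7, -231.8, 286.0]
ee_rot: [180.0, 0.0, 95.0]
force: [-0.8, 0.7, -1.1]
gripper_width: 21.7
gripper_force: 60.0
time_s: 25.25
ee_pos: [566.7, -231.8, 286.2]
ee_rot: [180.0, -0.0, 95.0]
force: [-0.1, 0.3, -0.5]
gripper_width: 21.9
gripper_force: 60.0
[229.56718808 184.43051496] [array([202.01547278, 135.11553893]), array([256.46717489, 183.6113773 ])]
```

```bash
python3 -m crank '[{"grip":0,"x":0,"y":-0.015,"z":0,"yaw":0},{"grip":0,"x":0,"y":-0.03,"z":0,"yaw":0},{"grip":0,"x":0,"y":-0.05,"z":0,"yaw":0},{"grip":0,"x":0,"y":-0.075,"z":0,"yaw":0},{"grip":0,"x":0,"y":-0.1,"z":0.01,"yaw":0}]' 60;  python3 -c "
from h import *
t=grab_frame('top');s=grab_frame('scene');cv2.imwrite('pics/t20.png',t[:,:,::-1]);cv2.imwrite('pics/s20.png',s[:,:,::-1])
e=np.zeros((600,800,3),np.uint8);e[:300,:400]=crop(t,215,240,50,37.5.__int__()+1,8)[:300];e[:300,400:]=crop(s,315,205,50,38,8)[:300];e[300:,:400]=crop(t,320,160,133,100,3)[:300,:399+1] if False else cv2.resize(t[160:260,320:453,::-1],(400,300));e[300:,400:]=cv2.resize(s[90:215,180:290,::-1],(264,300)) if False else np.pad(cv2.resize(s[90:215,180:290,::-1],(264,300)),((0,0),(0,136),(0,0)))
cv2.imwrite('pics/m20.png',e)"
```

```text
time_s: 25.77
ee_pos: [467.3, -241.0, 277.6]
ee_rot: [179.8, 0.1, 95.0]
force: [-0.1, 0.0, -1.8]
gripper_width: 21.7
gripper_force: 60.0
```

View pics/m20.png

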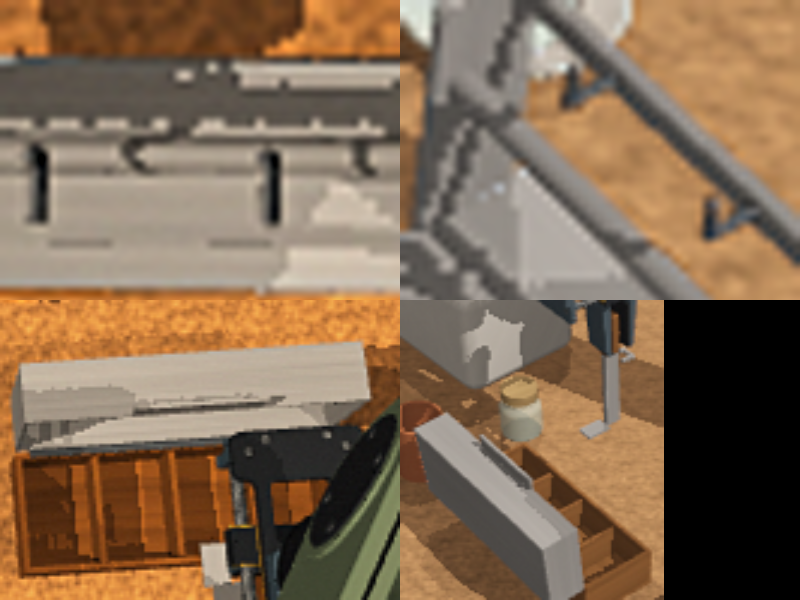

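The cover stands open just past vertical and the tray's four compartments are empty. Hook 0's pin tip is at scene (336.5,213.5) and top (~248.3,259); hook 1's is at (354,230) and (219.7,259).

```bash
python3 - <<'E'
from h import *
np.set_printoptions(precision=1,suppress=True)
for s,t in(((336.5,213.5),(248.3,258.8)),((354,230.2),(219.4,258.8))):print(tri(s,t),onz("scene",s,130),onz("top",t,130))
for t in((248.7,267.8),(219.8,267.8)):print("arm rear",onz("top",t,112))
t=cv2.imread("pics/t20.png");g=cv2.cvtColor(t,cv2.COLOR_BGR2GRAY)
print(g[254:270,214:226]);print(g[254:270,243:254])
s=cv2.cvtColor(cv2.imread("pics/s20.png"),cv2.COLOR_BGR2GRAY);print(s[210:222,332:344]);st()
E
```

```text
(array([462.8,  83.1, 127.5]), [0.6045182849463451, 0.6045182849463328]) [464.   85.2 130. ] [463.1  82.4 130. ]
(array([461.2, 150. , 125.7]), [0.7349091962766365, 0.7349091962765361]) [463.5 153.  130. ] [461.6 148.8 130. ]
arm rear [443.1  82.5 112. ]
arm rear [441.6 149.8 112. ]
[[ 94  96  92  92  94  81  76  94  93  93  94  82]
 [168 170 169 172 176  94  82 170 176 174 178  95]
 [ 89  86  85 122 128 133 130 128 122 122 127 128]
 [115 115 112 112 106 102 106 109 104 104 103 101]
 [150 150 152 153  99  33  97 153 150 147 148 148]
 [166 166 168 145 105  28   0 169 172 167 167 167]
 [139 139 142 152 100  36   2 148 144 140 139 139]
 [122 125 130 122 106  82  17 129 120 116 116 117]
 [167 167 168 174 150  86  13 175 173 170 171 170]
 [161 160 161 165 142  84  14 168 166 164 161 162]
 [157 157 156 163 142  79  37 164 163 158 157 156]
 [156 157 157 162 145  76  38 162 160 157 155 157]
 [158 159 162 166 143  68  34 165 166 163 162 162]
 [157 157 158 163 114  76  53 161 160 159 158 160]
 [155 155 156 158 161 167 164 159 158 154 155 157]
 [156 156 156 155 155 158 158 155 153 154 155 154]]
[... 749 characters left out ...]
52]]
[[218 188 175 130  62  67  88 133 149 166 136 148]
 [211 193 194 189 128  64  69  87 134 145 141 139]
 [197 192 191 188 170 131  64  69  82 119 145 143]
 [180 189 202 217  93 146  95  68  69  81 120 145]
 [181 130 158 111  52 105 128  93  64  82  73 120]
 [129 127 132 100  58  91  96  86 101  93  60  81]
 [129 142 146  83  60  80 101  97 106 106  65  68]
 [150 151 140  57  68  94 121 154 152 151 129  64]
 [136 140 132  79  96 106 160 151 148 150 145 124]
 [130 135 135 148 155 158 154 140 145 149 144 144]
 [157 152 156 162 155 157 149 143 145 146 145 148]
 [140 140 147 163 166 168 162 149 149 147 148 147]]
t25.9 [ 463.1 -240.   275.3] [-179.8   -0.1   94.9] F [ 1.2  0.1 -1.5] w21.5 g60.0
```

```bash
python3 -m crank '[{"grip":0,"x":0.03,"y":0.008,"z":0,"yaw":0.01},{"grip":0,"x":0.065,"y":0.015,"z":0,"yaw":0.02},{"grip":0,"x":0.1,"y":0.022,"z":0,"yaw":0.03},{"grip":0,"x":0.135,"y":0.03,"z":0,"yaw":0.05},{"grip":0,"x":0.165,"y":0.038,"z":0,"yaw":0.065}]' 60 >/dev/null; python3 -c "
from h import *;st();go(503.5,83.4,275,91.3)"
```

```text
t26.3 [491.2 -70.7 276.6] [ 1.7992e+02 -4.0000e-02  9.1210e+01] F [-0.3 -0.7 -1.3] w21.4 g60.0
x 0.1538 y 0.0155 z 0.0016 yaw -0.0016
```

```bash
python3 -m crank '[{"grip":0,"x":0.03,"y":0.004,"z":0,"yaw":0},{"grip":0,"x":0.065,"y":0.009,"z":0,"yaw":0},{"grip":0,"x":0.1,"y":0.015,"z":0,"yaw":0},{"grip":0,"x":0.13,"y":0.0155,"z":0,"yaw":0},{"grip":0,"x":0.152,"y":0.0155,"z":0,"yaw":0}]' 60 >/dev/null;  python3 -m crank '[{"grip":0,"x":0,"y":0,"z":0.02,"yaw":0},{"grip":0,"x":0,"y":0,"z":0.04,"yaw":0},{"grip":0,"x":0,"y":0,"z":0.06,"yaw":0},{"grip":0,"x":0,"y":0,"z":0.08,"yaw":0},{"grip":0,"x":0,"y":0,"z":0.097,"yaw":0}]' 60 >/dev/null;python3 -m crank '[{"grip":0,"x":0,"y":0,"z":0,"yaw":0},{"grip":0,"x":0,"y":0,"z":0,"yaw":0},{"grip":0,"x":0,"y":0,"z":0,"yaw":0},{"grip":0,"x":0,"y":0,"z":0,"yaw":0},{"grip":0,"x":0,"y":0,"z":0,"yaw":0}]' 60 >/dev/null; python3 -c "
from h import *;st();go(485,83.4,178,91.3)
t=grab_frame('top');s=grab_frame('scene');cv2.imwrite('pics/t21.png',t[:,:,::-1]);cv2.imwrite('pics/s21.png',s[:,:,::-1])"
```

```text
t27.5 [503.8  79.6 180.4] [ 1.7985e+02 -2.0000e-02  9.1260e+01] F [-0.2 -0.  -1.4] w21.6 g60.0
x 0.0042 y -0.0187 z 0.0024 yaw -0.0007
```

```bash
python3 -m crank '[{"grip":0,"x":0.004,"y":-0.003,"z":0.001,"yaw":0},{"grip":0,"x":0.004,"y":-0.006,"z":0.002,"yaw":0},{"grip":0,"x":0.004,"y":-0.009,"z":0.002,"yaw":0},{"grip":0,"x":0.004,"y":-0.012,"z":0.002,"yaw":0},{"grip":0,"x":0.004,"y":-0.015,"z":0.002,"yaw":0}]' 60;  python3 -m crank '[{"grip":0,"x":0,"y":-0.001,"z":0,"yaw":0},{"grip":0,"x":0,"y":-0.002,"z":0,"yaw":0},{"grip":0,"x":0,"y":-0.003,"z":0,"yaw":0},{"grip":0,"x":0,"y":-0.003,"z":0,"yaw":0},{"grip":0,"x":0,"y":-0.003,"z":0,"yaw":0}]' 60; python3 -m crank '[{"grip":0,"x":0,"y":-0.001,"z":0,"yaw":0},{"grip":0,"x":0,"y":-0.002,"z":0,"yaw":0},{"grip":0,"x":0,"y":-0.002,"z":0,"yaw":0},{"grip":0,"x":0,"y":-0.002,"z":0,"yaw":0},{"grip":0,"x":0,"y":-0.002,"z":0,"yaw":0}]' 60
```

```text
time_s: 28.05
ee_pos: [487.4, 83.2, 177.1]
ee_rot: [-180.0, 0.0, 91.3]
force: [-0.6, -0.5, -0.6]
gripper_width: 21.8
gripper_force: 60.0
time_s: 28.47
ee_pos: [484.9, 83.1, 177.1]
ee_rot: [180.0, -0.0, 91.3]
force: [-0.3, 0.5, -1.1]
gripper_width: 21.5
gripper_force: 60.0
time_s: 28.88
ee_pos: [482.9, 83.1, 177.1]
ee_rot: [180.0, -0.0, 91.3]
force: [0.4, 0.2, -0.5]
gripper_width: 21.6
gripper_force: 60.0
```

```bash
python3 -m crank '[{"grip":0,"x":0,"y":-0.0005,"z":0,"yaw":0},{"grip":0,"x":0,"y":-0.001,"z":0,"yaw":0},{"grip":0,"x":0,"y":-0.001,"z":0,"yaw":0},{"grip":0,"x":0,"y":-0.001,"z":0,"yaw":0},{"grip":0,"x":0,"y":-0.001,"z":0,"yaw":0}]' 60 |grep -E "ee_pos|force: \[";  python3 -m crank '[{"grip":0,"x":0,"y":-0.0005,"z":0,"yaw":0},{"grip":0,"x":0,"y":-0.001,"z":0,"yaw":0},{"grip":0,"x":0,"y":-0.001,"z":0,"yaw":0},{"grip":0,"x":0,"y":-0.001,"z":0,"yaw":0},{"grip":0,"x":0,"y":-0.001,"z":0,"yaw":0}]' 60 |grep -E "ee_pos|force: \["; python3 -c "
from h import *
np.set_printoptions(precision=1,suppress=True)
F=[]
for _ in range(3):F.append(state()['force'])
print(np.array(F))
t=grab_frame('top');cv2.imwrite('pics/t22.png',t[:,:,::-1]);s=grab_frame('scene');cv2.imwrite('pics/s22.png',s[:,:,::-1])
hsv=cv2.cvtColor(s,cv2.COLOR_RGB2HSV).astype(int)
g=cv2.cvtColor(s,cv2.COLOR_RGB2GRAY);print(g[186:226,318:346])"
```

```text
ee_pos: [481.9, 83.1, 177.1]
force: [-0.7, 0.8, -1.4]
ee_pos: [481.2, 83.0, 177.2]
force: [1.6, -0.4, -0.0]
[[ 1.6 -0.4 -0. ]
 [ 1.6 -0.4 -0. ]
 [ 1.6 -0.4 -0. ]]
[[ 60  58  44 ...  67  99 119]
 [ 45  46  45 ... 119 126 121]
 [ 45  46  45 ... 124 102  60]
 ...
 [ 83  80  97 ... 139 135 142]
 [ 85  80  95 ... 139 132 142]
 [ 84  97 144 ... 145 136 140]]
```

```bash
python3 -m crank '[{"grip":0,"x":0,"y":0.001,"z":0,"yaw":0},{"grip":0,"x":0,"y":0.001,"z":0.003,"yaw":0},{"grip":0,"x":0,"y":0.001,"z":0.006,"yaw":0},{"grip":0,"x":0,"y":0.001,"z":0.009,"yaw":0},{"grip":0,"x":0,"y":0.001,"z":0.011,"yaw":0}]' 60 |grep -E "ee_pos|force: \[";  python3 -m crank '[{"grip":0,"x":0,"y":0,"z":0.002,"yaw":0},{"grip":0,"x":0,"y":0,"z":0.004,"yaw":0},{"grip":0,"x":0,"y":0,"z":0.006,"yaw":0},{"grip":0,"x":0,"y":0,"z":0.008,"yaw":0},{"grip":0,"x":0,"y":0,"z":0.009,"yaw":0}]' 60 |grep -E "ee_pos|force: \["; python3 -m crank '[{"grip":0,"x":0,"y":0,"z":0,"yaw":0},{"grip":0,"x":0,"y":0,"z":0,"yaw":0},{"grip":0,"x":0,"y":0,"z":0,"yaw":0},{"grip":0,"x":0,"y":0,"z":0,"yaw":0},{"grip":0,"x":0,"y":0,"z":0,"yaw":0}]' 60 |grep -E "ee_pos|force: \["; python3 -c "
from h import *
s=grab_frame('scene');cv2.imwrite('pics/s23.png',s[:,:,::-1])"
```

```text
ee_pos: [481.5, 83.0, 165.5]
force: [-0.1, 0.0, -1.2]
ee_pos: [481.7, 83.0, 156.8]
force: [-0.6, 0.2, -1.0]
ee_pos: [481.9, 83.1, 157.2]
force: [-0.1, -0.0, -1.0]
```

```bash
python3 -m crank '[{"grip":0,"x":0,"y":0,"z":0.001,"yaw":0},{"grip":0,"x":0,"y":0,"z":0.002,"yaw":0},{"grip":0,"x":0,"y":0,"z":0.002,"yaw":0},{"grip":0,"x":0,"y":0,"z":0.002,"yaw":0},{"grip":0,"x":0,"y":0,"z":0.002,"yaw":0}]' 10 |grep -E "ee_pos|force: \[";  python3 -m crank '[{"grip":0.034,"x":0,"y":0,"z":0,"yaw":0},{"grip":0.034,"x":0,"y":0,"z":0,"yaw":0},{"grip":0.034,"x":0,"y":0,"z":0,"yaw":0},{"grip":0.034,"x":0,"y":0,"z":0,"yaw":0},{"grip":0.034,"x":0,"y":0,"z":0,"yaw":0}]' 10 |grep -E "ee_pos|force: \["; python3 -m crank '[{"grip":0.034,"x":0,"y":0,"z":-0.01,"yaw":0},{"grip":0.034,"x":0,"y":0,"z":-0.03,"yaw":0},{"grip":0.034,"x":0,"y":0,"z":-0.05,"yaw":0},{"grip":0.034,"x":0,"y":0,"z":-0.07,"yaw":0},{"grip":0.034,"x":0,"y":0,"z":-0.09,"yaw":0}]' 10 |grep -E "ee_pos|force: \["; python3 -c "
from h import *
s=grab_frame('scene');cv2.imwrite('pics/s24.png',s[:,:,::-1])
a=cv2.imread('pics/scene0.png')
for im in(a,s[:,:,::-1].copy()):
    h=cv2.cvtColor(im,cv2.COLOR_BGR2HSV).astype(int);m=(h[...,0]<14)&(h[...,1]>130)&(h[...,2]<175);m[:, :320]=0;m[:198]=0;m[225:]=0;m[:,340:]=0
    k,l,stt,c=cv2.connectedComponentsWithStats(m.astype(np.uint8));print([(stt[i].tolist(),c[i].round(1).tolist()) for i in range(1,k) if stt[i][4]>15])
st()"
```

```text
ee_pos: [481.9, 83.0, 155.1]
force: [0.4, -0.0, -0.9]
ee_pos: [481.9, 83.1, 155.2]
force: [-0.7, 0.2, 1.1]
ee_pos: [481.8, 83.0, 246.9]
force: [0.0, 0.1, 1.5]
[([326, 206, 9, 14, 73], [329.5, 212.3])]
[([324, 202, 9, 17, 65], [326.9, 210.0])]
t32.4 [484.   83.4 250.9] [ 1.795e+02 -7.000e-02  9.126e+01] F [ 2.4 -0.3  2.8] w34.0 g0.0
```

```bash
python3 -m crank '[{"grip":0.04,"x":-0.02,"y":0.025,"z":-0.01,"yaw":0.12},{"grip":0.04,"x":-0.04,"y":0.05,"z":-0.02,"yaw":0.24},{"grip":0.04,"x":-0.06,"y":0.075,"z":-0.03,"yaw":0.36},{"grip":0.04,"x":-0.08,"y":0.1,"z":-0.04,"yaw":0.48},{"grip":0.04,"x":-0.085,"y":0.115,"z":-0.05,"yaw":0.6}]' 20 |grep -E "ee_pos"; python3 -m crank '[{"grip":0.04,"x":0,"y":0,"z":0,"yaw":0.12},{"grip":0.04,"x":0,"y":0,"z":0,"yaw":0.24},{"grip":0.04,"x":0,"y":0,"z":0,"yaw":0.36},{"grip":0.04,"x":0,"y":0,"z":0,"yaw":0.48},{"grip":0.04,"x":0,"y":0,"z":0,"yaw":0.6}]' 20 |grep -E "ee_pos|rot"; python3 - <<'E'
from h import *
np.set_printoptions(precision=1,suppress=True)
s=grab_frame('scene');cv2.imwrite('pics/s25.png',s[:,:,::-1]);t=grab_frame('top');cv2.imwrite('pics/t25.png',t[:,:,::-1])
def bl(im,x,y,w,h,s0=130,v=175):
    q=cv2.cvtColor(im[y:y+h,x:x+w],cv2.COLOR_RGB2HSV).astype(int);m=(q[...,0]<14)&(q[...,1]>s0)&(q[...,2]<v)
    k,l,a,c=cv2.connectedComponentsWithStats(m.astype(np.uint8));return [((a[i]+[x,y,0,0,0]).tolist(),(c[i]+[x,y]).round(1).tolist()) for i in range(1,k) if a[i][4]>15]
print("lifter",bl(s,318,196,22,28));print(bl(t,238,236,16,20))
print("canR",bl(s,350,238,26,26),bl(t,180,234,22,22))
print("canD",bl(s,255,240,40,40),bl(t,240,168,36,36))
E
```

```text
ee_pos: [600.7, -2.2, 295.5]
ee_pos: [598.6, 0.5, 295.3]
ee_rot: [-180.0, 0.0, 22.2]
lifter [([324, 202, 8, 17, 55], [326.3, 210.7])]
[]
canR [([359, 247, 8, 10, 58], [362.4, 251.5])] [([185, 240, 9, 8, 55], [188.7, 243.3])]
canD [([270, 257, 5, 10, 47], [272.1, 261.6])] []
```

```bash
python3 - <<'E'
import cv2,numpy as np
a=cv2.imread('pics/scene0.png');b=cv2.imread('pics/s25.png')
for im in(a,b):
    h=cv2.cvtColor(im,cv2.COLOR_BGR2HSV).astype(int)
    for r in range(200,248):print(r,''.join('W' if (h[r,c,0]<14 and h[r,c,1]>110 and h[r,c,2]<190) else 's' if h[r,c,1]<60 else '.' for c in range(308,345)))
E
```

```text
200 ......sssssssssssssssssssssssssssss..
201 ......sssssssssssssssssssssssssssss..
202 .....sssssssssssssssss.W.sssssssssss.
203 ..W...ssssssssssssss....W.ssssssssss.
204 ..W...sssssssssssss....W...sssssssss.
205 ......ssssssssssssW.WW....Wsssssssss.
206 .....Wssssssssssss..WW..WWWsssssssss.
207 .......sssssssssssW....WWWWsssssssss.
208 ......W.sssssssss.WWWWWWWWWssssssss..
209 ......WWsssssssss.W.WWWW.WWssssssss..
210 ..........sssssss.W.W..W..Wsssssss...
211 .........W.ssssss.WWW.WWW..ssssssss..
212 .......W.W.ssssss.WWWW..W..sssssssss.
213 ...........ssssss..W..WWWWssss.ssssss
214 ..........sssssss.W.WWWWWW.sss..sssss
215 ..........sssssss.WWWWWW.W..sssssssss
216 ..........sssssssWWWW.WWW..Wssss..sss
217 ..........sssssss.WWWWWW....sssss..ss
218 ..........ssssssssWW.......W.ssss...s
219 ..W.......sssssssssWWW.ss...sss......
220 ..W.......ssssssssss.ssss..ss........
221 ...W.....Wsssssssssssssss............
222 .W..W...W.sssssssssssssss............
223 .........sssssssssssssssss...........
224 ........Wssssssssssssssssss..........
225 .........sssssssssssssssssss.........
226 ....
[... 2231 characters left out ...]
sssssssssssssssssssssssss...
232 .........ssssssssssssssssssssssssss..
233 ........ssssssssssssssssssssssssssss.
234 ..W....ssssssssssssssssssssssssssssss
235 W....ssssssssssssssssssssssssssssssss
236 ...ssssssssssssssssssssssssssssssssss
237 .Wsssssssssssssssssssssssssssssssssss
238 ..sssssssssssssssssssssssssssssssssss
239 ...ssssssssssssssssssssssssssssssssss
240 ....sssssssssssssssssssssssssssssssss
241 .....ssssssssssssssssssssssssssssssss
242 ......sssssssssssssssssssssssssssssss
243 .......ssssssssssssssssssssssssssssss
244 ........sssssssssssssssssssssssssssss
245 .........ssssssssssssssssssssssssssss
246 .......ssssssssssssssssssssssssssssss
247 ......Wssssssssssssssssssssssssssssss
```

```bash
python3 -c "
from h import *
st();go(659,82,110,21)
np.set_printoptions(precision=1,suppress=True)
print(tri((271.9,261.4),(253.7,182.0)))
t=cv2.imread('pics/top0.png');g=cv2.cvtColor(t,cv2.COLOR_BGR2HSV).astype(int)
for r in range(172,204):print(r,''.join('#' if g[r,c,1]<75 and g[r,c,2]>100 else '.' for c in range(240,275)))"
```

```text
t33.4 [598.6   0.6 295.3] [-180.     -0.     22.52] F [-0.   0.1  0.4] w40.2 g0.0
x 0.0870 y -0.0521 z 0.1853 yaw 0.0266
(array([658.8,  81.8,  67.4]), [0.7010085733659459, 0.7010085733659207])
172 ...................................
173 ...................................
174 ...................................
175 .................###...............
176 ..............######...............
177 ...........#########...............
178 ........#############..............
179 ......#####......###...............
180 ......#####......#####.............
181 ......####........####.............
182 ......####........####.............
183 ......#####.......#####............
184 .......####.......#####............
185 .......#####.....######............
186 .......######....#######...........
187 ........################...........
188 ........################...........
189 ........##############.............
190 .........##########....#...........
191 .........#######....##.............
192 .........####....#..##.............
193 ..............#.....##.............
194 ..........##..##.....#.............
195 ..............##......#............
196 ...............#.....##............
197 ...............#..#####............
198 ...............#####...............
199 ................#..................
200 ...................................
201 ...................................
202 ...................................
203 ...................................
```

```bash
python3 -m crank '[{"grip":0.04,"x":0.02,"y":-0.012,"z":0.03,"yaw":0.04},{"grip":0.04,"x":0.04,"y":-0.024,"z":0.06,"yaw":0.08},{"grip":0.04,"x":0.06,"y":-0.036,"z":0.09,"yaw":0.09},{"grip":0.04,"x":0.087,"y":-0.052,"z":0.12,"yaw":0.09},{"grip":0.04,"x":0.087,"y":-0.052,"z":0.15,"yaw":0.09}]' 20 |grep -E "ee_pos"; python3 -m crank '[{"grip":0.04,"x":0,"y":0,"z":0.02,"yaw":0},{"grip":0.04,"x":0,"y":0,"z":0.03,"yaw":0},{"grip":0.04,"x":0,"y":0,"z":0.03,"yaw":0},{"grip":0.04,"x":0,"y":0,"z":0.03,"yaw":0},{"grip":0.04,"x":0,"y":0,"z":0.03,"yaw":0}]' 20 |grep -E "ee_pos"; python3 -c "
from h import *
st();go(659,82,71,17);s=grab_frame('scene')
q=cv2.cvtColor(s,cv2.COLOR_RGB2HSV).astype(int)
for r in range(246,276):print(r,''.join('W' if (q[r,c,0]<14 and q[r,c,1]>110 and q[r,c,2]<150) else 'd' if q[r,c,2]<80 else 's' if q[r,c,1]<60 else '.' for c in range(250,300)))"
```

```text
ee_pos: [662.0, 85.9, 144.1]
ee_pos: [660.4, 81.8, 117.2]
t34.2 [660.4  81.8 117.2] [179.96  -0.21  17.37] F [ 0.  -0.5  0.7] w39.8 g0.0
x -0.0012 y -0.0006 z 0.0462 yaw 0.0065
246 ........dddddddddW...ddddddd.ddddddddddddddddddddd
247 ........sdddddddW.....dddddd.dddddddddddddddddddds
248 .........ddddddW........ddd..ddddddddddddddddddds.
249 .........dddddW..........dddddddddddddddddddddds.s
250 .........ddddW...........ddddddddddddddddddddds.s.
251 ..........ddW...........Wdddddddddsdddddddddds.s..
252 ..........dW............WddddddddsssWddddddss.s...
253 ........................Wdddddddss.s..ddddds.s....
254 ........................Wddddddss.s...ddssd.s.....
255 .........................dddddss.s....ddss.s......
256 ........................Wddddss.s.....ddsss.......
257 .....................sWWddddssss......dd.s........
258 ....................WWWWWddssssss......ds.........
259 ...................dWWWWWddssssssss...............
260 ..................sdWWWWWddss...sss...............
261 .................ssdWWWWWddss...ss................
262 ................sssdWWWWWdsssssss.................
263 ...............ssssdWWWWWWssssss..................
264 ..............ssssssWWWWW.sssssss.................
265 .............ssssss.WWWWW.sssssss.................
266 ............ssssssss.WWWWssssssss.................
267 ............ssssssssss.ssssssssss.................
268 ...........Wsssssssssssssssssssss.................
269 ............sssssssssssssssssssss.................
270 ............sssssssssssssssssssss.................
271 ............sssssssssssssssssssss.................
272 .........W..sssssssssssssssssssss.................
273 ............sssssssssssssssssssss.................
274 .............ssssssssssssssssssss.................
275 .............ssssssssssssssssssss.................
```

Aligned over canD's knob. I'll descend, grip and lift.

```bash
python3 -m crank '[{"grip":0.04,"x":-0.001,"y":0,"z":0.015,"yaw":0},{"grip":0.04,"x":-0.001,"y":0,"z":0.03,"yaw":0},{"grip":0.04,"x":-0.001,"y":0,"z":0.04,"yaw":0},{"grip":0.04,"x":-0.001,"y":0,"z":0.046,"yaw":0},{"grip":0.04,"x":-0.001,"y":0,"z":0.046,"yaw":0}]' 20 |grep -E "ee_pos"; python3 -m crank '[{"grip":0,"x":0,"y":0,"z":0,"yaw":0},{"grip":0,"x":0,"y":0,"z":0,"yaw":0},{"grip":0,"x":0,"y":0,"z":0,"yaw":0},{"grip":0,"x":0,"y":0,"z":0,"yaw":0},{"grip":0,"x":0,"y":0,"z":0,"yaw":0}]' 20 |grep -E "ee_pos|grip"; python3 -m crank '[{"grip":0,"x":0,"y":0,"z":0,"yaw":0},{"grip":0,"x":0,"y":0,"z":-0.02,"yaw":0},{"grip":0,"x":0,"y":0,"z":-0.05,"yaw":0},{"grip":0,"x":0,"y":0,"z":-0.09,"yaw":0},{"grip":0,"x":0,"y":0,"z":-0.13,"yaw":0}]' 40 ; python3 -c "
from h import *
go(549,-200,200,5)"
```

```text
ee_pos: [658.2, 81.5, 68.8]
ee_pos: [658.7, 81.6, 69.8]
gripper_width: 17.6
gripper_force: 20.0
time_s: 35.48
ee_pos: [657.2, 81.6, 199.2]
ee_rot: [-180.0, 0.2, 17.4]
force: [1.8, 0.7, -0.6]
gripper_width: 17.0
gripper_force: 40.0
x -0.1872 y 0.2365 z -0.0008 yaw 0.2156
```

```bash
python3 -m crank '[{"grip":0,"x":-0.025,"y":0.01,"z":0,"yaw":0.04},{"grip":0,"x":-0.053,"y":0.022,"z":0,"yaw":0.08},{"grip":0,"x":-0.08,"y":0.037,"z":0,"yaw":0.13},{"grip":0,"x":-0.107,"y":0.05,"z":0,"yaw":0.18},{"grip":0,"x":-0.1335,"y":0.0645,"z":0,"yaw":0.216}]' 40 |grep -E "ee_pos|width"; python3 -m crank '[{"grip":0,"x":-0.002,"y":0.022,"z":0,"yaw":0},{"grip":0,"x":-0.004,"y":0.047,"z":0,"yaw":0},{"grip":0,"x":-0.006,"y":0.072,"z":0,"yaw":0},{"grip":0,"x":-0.008,"y":0.097,"z":0,"yaw":0},{"grip":0,"x":-0.01,"y":0.122,"z":0,"yaw":0}]' 40 |grep -E "ee_pos|width"; python3 -m crank '[{"grip":0,"x":-0.002,"y":0.025,"z":0,"yaw":0},{"grip":0,"x":-0.004,"y":0.05,"z":0,"yaw":0},{"grip":0,"x":-0.006,"y":0.075,"z":0,"yaw":0},{"grip":0,"x":-0.008,"y":0.1,"z":0,"yaw":0},{"grip":0,"x":-0.0096,"y":0.1228,"z":0,"yaw":0}]' 40 |grep -E "ee_pos|width"; python3 -m crank '[{"grip":0,"x":0,"y":0,"z":0,"yaw":0},{"grip":0,"x":0,"y":0,"z":0,"yaw":0},{"grip":0,"x":0,"y":0,"z":0,"yaw":0},{"grip":0,"x":0,"y":0,"z":0,"yaw":0},{"grip":0,"x":0,"y":0,"z":0,"yaw":0}]' 40 |grep -E "ee_pos|width";  python3 -c "
from h import *
go(550.8,-265.6,75.5,5)
t=grab_frame('top');cv2.imwrite('pics/t27.png',t[:,:,::-1]);s=grab_frame('scene');cv2.imwrite('pics/s27.png',s[:,:,::-1])
t=cv2.imread('pics/t25.png');g=cv2.cvtColor(t,cv2.COLOR_BGR2HSV)
for n in(97,32,-32,-97):print(n,proj('top',(551-3-.087*n,-233.8+.996*n,55)))
np.set_printoptions(linewidth=250);print(g[230,320:450,2].tolist())"
```

```text
ee_pos: [548.4, -20.3, 198.8]
gripper_width: 16.7
ee_pos: [550.1, -143.2, 198.9]
gripper_width: 16.7
ee_pos: [551.2, -266.7, 198.7]
gripper_width: 17.2
ee_pos: [551.7, -264.2, 199.1]
gripper_width: 16.7
x -0.0010 y 0.0013 z 0.1236 yaw 0.0008
97 [340.27259826 231.38955084]
32 [366.22962742 229.70592151]
-32 [391.76975165 228.04933353]
-97 [417.69111827 226.36801734]
[134, 19, 26, 166, 161, 156, 159, 167, 112, 91, 113, 116, 115, 117, 116, 115, 120, 116, 120, 118, 120, 123, 125, 87, 73, 172, 172, 167, 174, 141, 105, 97, 183, 193, 128, 120, 126, 124, 124, 128, 126, 127, 127, 126, 126, 125, 112, 210, 172, 166, 166, 168, 169, 173, 144, 106, 112, 100, 185, 194, 121, 112, 116, 115, 113, 115, 114, 113, 111, 112, 106, 95, 193, 158, 156, 156, 155, 159, 165, 121, 105, 112, 112, 117, 188, 175, 114, 113, 118, 118, 115, 115, 118, 116, 116, 118, 66, 156, 157, 156, 153, 155, 155, 162, 102, 101, 109, 109, 114, 107, 115, 191, 184, 150, 138, 128, 154, 176, 166, 134, 119, 129, 142, 149, 136, 252, 249, 246, 236, 233]
```

```bash
python3 -m crank '[{"grip":0,"x":-0.001,"y":0.001,"z":0.02,"yaw":0},{"grip":0,"x":-0.001,"y":0.001,"z":0.04,"yaw":0},{"grip":0,"x":-0.001,"y":0.001,"z":0.06,"yaw":0},{"grip":0,"x":-0.001,"y":0.001,"z":0.075,"yaw":0},{"grip":0,"x":-0.001,"y":0.001,"z":0.09,"yaw":0}]' 40 |grep -E "ee_pos|width|force: \["; python3 -m crank '[{"grip":0,"x":0,"y":0,"z":0.008,"yaw":0},{"grip":0,"x":0,"y":0,"z":0.016,"yaw":0},{"grip":0,"x":0,"y":0,"z":0.024,"yaw":0},{"grip":0,"x":0,"y":0,"z":0.028,"yaw":0},{"grip":0,"x":0,"y":0,"z":0.031,"yaw":0}]' 40 |grep -E "ee_pos|width|force: \["; python3 -m crank '[{"grip":0,"x":0,"y":0,"z":0.001,"yaw":0},{"grip":0,"x":0,"y":0,"z":0.002,"yaw":0},{"grip":0,"x":0,"y":0,"z":0.002,"yaw":0},{"grip":0,"x":0,"y":0,"z":0.002,"yaw":0},{"grip":0,"x":0,"y":0,"z":0.002,"yaw":0}]' 40 |grep -E "ee_pos|width|force: \["
```

```text
ee_pos: [550.7, -265.7, 108.2]
force: [0.4, 0.7, -0.5]
gripper_width: 17.2
ee_pos: [551.0, -266.3, 77.9]
force: [0.0, 0.2, -0.2]
gripper_width: 16.7
ee_pos: [551.0, -266.5, 76.5]
force: [-0.7, -0.0, -0.8]
gripper_width: 16.9
```

```bash
python3 -m crank '[{"grip":0,"x":0,"y":0,"z":0.001,"yaw":0},{"grip":0,"x":0,"y":0,"z":0.0015,"yaw":0},{"grip":0,"x":0,"y":0,"z":0.0015,"yaw":0},{"grip":0,"x":0,"y":0,"z":0.0015,"yaw":0},{"grip":0,"x":0,"y":0,"z":0.0015,"yaw":0}]' 20 |grep -E "ee_pos|width|force: \["; python3 -m crank '[{"grip":0.036,"x":0,"y":0,"z":0,"yaw":0},{"grip":0.036,"x":0,"y":0,"z":0,"yaw":0},{"grip":0.036,"x":0,"y":0,"z":0,"yaw":0},{"grip":0.036,"x":0,"y":0,"z":0,"yaw":0},{"grip":0.036,"x":0,"y":0,"z":0,"yaw":0}]' 20 |grep -E "ee_pos|width|force: \["; python3 -m crank '[{"grip":0.036,"x":0,"y":0,"z":-0.02,"yaw":0},{"grip":0.036,"x":0,"y":0,"z":-0.05,"yaw":0},{"grip":0.036,"x":0,"y":0,"z":-0.08,"yaw":0},{"grip":0.036,"x":0,"y":0,"z":-0.12,"yaw":0},{"grip":0.036,"x":0,"y":0,"z":-0.16,"yaw":0}]' 20 |grep -E "ee_pos|width|force: \["; python3 -c "
from h import *
go(550,-20,235,1.3);go(494,219.2,235,1.3)"
```

```text
ee_pos: [550.9, -266.5, 74.8]
force: [-0.4, -0.6, 0.8]
gripper_width: 17.4
ee_pos: [550.8, -266.3, 74.5]
force: [0.2, 0.1, 0.1]
gripper_width: 35.9
ee_pos: [550.2, -266.1, 235.6]
force: [0.6, -0.3, 0.4]
gripper_width: 36.0
x 0.0211 y -0.2451 z 0.0006 yaw 0.0641
x -0.0139 y -0.4883 z 0.0006 yaw 0.0641
```

```bash
python3 -m crank '[{"grip":0.036,"x":-0.001,"y":-0.03,"z":0,"yaw":0.02},{"grip":0.036,"x":-0.002,"y":-0.063,"z":0,"yaw":0.04},{"grip":0.036,"x":-0.003,"y":-0.096,"z":0,"yaw":0.064},{"grip":0.036,"x":-0.004,"y":-0.13,"z":0,"yaw":0.064},{"grip":0.036,"x":-0.005,"y":-0.165,"z":0,"yaw":0.064}]' 20 >/dev/null;python3 -m crank '[{"grip":0.036,"x":-0.003,"y":-0.035,"z":0,"yaw":0},{"grip":0.036,"x":-0.007,"y":-0.07,"z":0,"yaw":0},{"grip":0.036,"x":-0.01,"y":-0.105,"z":0,"yaw":0},{"grip":0.036,"x":-0.015,"y":-0.14,"z":0,"yaw":0},{"grip":0.036,"x":-0.02,"y":-0.175,"z":0,"yaw":0}]' 20 >/dev/null;  python3 -c "
from h import *
st();go(494.5,219.3,180,1.3)"
```

```text
t40.6 [507.   73.7 234.7] [-1.7999e+02 -2.0000e-02  1.3000e+00] F [-0.   0.4  0.3] w35.9 g0.0
x -0.0092 y -0.1459 z 0.0547 yaw -0.0001
```

```bash
python3 -m crank '[{"grip":0.036,"x":-0.002,"y":-0.035,"z":0,"yaw":0},{"grip":0.036,"x":-0.004,"y":-0.07,"z":0,"yaw":0},{"grip":0.036,"x":-0.006,"y":-0.105,"z":0,"yaw":0},{"grip":0.036,"x":-0.009,"y":-0.14,"z":0,"yaw":0},{"grip":0.036,"x":-0.009,"y":-0.144,"z":0.02,"yaw":0}]' 20 >/dev/null;python3 -m crank '[{"grip":0.036,"x":0,"y":0,"z":0.02,"yaw":0},{"grip":0.036,"x":0,"y":0,"z":0.035,"yaw":0},{"grip":0.036,"x":0,"y":0,"z":0.035,"yaw":0},{"grip":0.036,"x":0,"y":0,"z":0.035,"yaw":0},{"grip":0.036,"x":0,"y":0,"z":0.035,"yaw":0}]' 20 >/dev/null;  python3 -c "
from h import *
st();go(494.5,219.3,145,1.3);s=grab_frame('scene')
q=cv2.cvtColor(s,cv2.COLOR_RGB2HSV).astype(int)
for r in range(234,264):print(r,''.join('W' if (q[r,c,0]<14 and q[r,c,1]>110 and q[r,c,2]<150) else 'd' if q[r,c,2]<80 else 's' if q[r,c,1]<60 else '.' for c in range(335,390)))"
```

```text
t41.4 [495.9 215.9 180.6] [-1.7996e+02 -1.0000e-01  1.2900e+00] F [ 0.3 -0.   0.1] w36.0 g0.0
x -0.0013 y -0.0034 z 0.0356 yaw -0.0001
234 ssssssssss......dddddddddddddsddddddd..dddddddddddddddd
235 sssssssssss.....ddddddddddddddddddddd.dddddddddddddddsd
236 sssssssssssss...dddddddddW..dddddddd..dddddddddddddddss
237 ssssssssssssss..ddddddddd....dddddddd.ddddddddddddddddd
238 sssssssssssssss.ddddddd.......dddddddddddddddd.dddddddd
239 ssssssssssssssssddddW...........dddddddddddddd.Wddddddd
240 sssssssssssssssssddW............ddddddddddddddddddddddd
241 ssssssssssssssssss.............Wddddddddddddddddddddddd
242 sssssssssssssssssss............ddddddddddddd.dddddddddd
243 ssssssssssssssssssss...........ddddddddddds..Wddddddddd
244 sssssssssssssssssssss..........ddddddddddss...Wddddddss
245 ssssssssssssssssssssss........Wddddddddsssss...dddddsss
246 sssssssssssssssssssssss.......dddddddssssssss.ddddsdsss
247 ssssssssssssssssssssssss..WWWWdddddsssssddssssdddsdds.s
248 sssssssssssssssssssssssssWWWWWddddsssss..dssssdddsssss.
249 sssssssssssssssssssssssssWWWWddddssssdsssssddddddsds...
250 sssssssssssssssssssssssssWWWWddddss..dssssddddddss.....
251 ssssssssssssssssssssssssdWWWWdddss..ddsss...dddsss.....
252 ssssssssssssssssssssssssdWWWWdddsss.dd.sss...ddssss....
253 ssssssssssssssssssssssssWWWWWWdsssss...ss.....ddsssss..
254 ssssssssssssssssssssssssWWWWWWWsssssssss.......ddsssss.
255 ssssssssssssssssdsssssssdWWWWW.sssssss..........ddsssss
256 ssssssssssssssssdssssssssWWWWW.ssssssss..........dddsss
257 ssssssssssssssssddsssssssss..ssssssssss...........dddss
258 sssssssssssssssssddssssssssssssssssssss............sdds
259 ssssssssssssssssssddssssssssssssssssss..............sdd
260 ssssssssssssssssdssddssssssssssssssssss...............d
261 ssssssssssssssssddssddssssssssssssssss.................
262 ssssssssssssssssdddssddssssssssssssssss................
263 ssssssssssssssssddddssddssssssssssssssss...............
```

```bash
python3 -m crank '[{"grip":0.036,"x":-0.001,"y":-0.003,"z":0,"yaw":0},{"grip":0.036,"x":-0.001,"y":-0.003,"z":0.012,"yaw":0},{"grip":0.036,"x":-0.001,"y":-0.003,"z":0.024,"yaw":0},{"grip":0.036,"x":-0.001,"y":-0.003,"z":0.0355,"yaw":0},{"grip":0.036,"x":-0.001,"y":-0.003,"z":0.0355,"yaw":0}]' 20|grep -E "ee_pos|width|force: \[";python3 -m crank '[{"grip":0,"x":0,"y":0,"z":0,"yaw":0},{"grip":0,"x":0,"y":0,"z":0,"yaw":0},{"grip":0,"x":0,"y":0,"z":0,"yaw":0},{"grip":0,"x":0,"y":0,"z":0,"yaw":0},{"grip":0,"x":0,"y":0,"z":0,"yaw":0}]' 20 |grep -E "ee_pos|width|force: \["; python3 -m crank '[{"grip":0,"x":0,"y":0,"z":0,"yaw":0},{"grip":0,"x":0,"y":0,"z":0,"yaw":0},{"grip":0,"x":0,"y":0,"z":-0.008,"yaw":0},{"grip":0,"x":0,"y":0,"z":-0.018,"yaw":0},{"grip":0,"x":0,"y":0,"z":-0.03,"yaw":0}]' 40 |grep -E "ee_pos|width|force: \["; python3 -m crank '[{"grip":0,"x":0,"y":0,"z":-0.015,"yaw":0},{"grip":0,"x":0.01,"y":0,"z":-0.03,"yaw":0},{"grip":0,"x":0.025,"y":0,"z":-0.05,"yaw":0},{"grip":0,"x":0.04,"y":0,"z":-0.07,"yaw":0},{"grip":0,"x":0.06,"y":0,"z":-0.09,"yaw":0}]' 40 |grep -E "ee_pos|width|force: \["
```

```text
ee_pos: [493.2, 218.4, 142.9]
force: [-0.6, 0.7, -0.5]
gripper_width: 35.8
ee_pos: [494.9, 219.0, 145.1]
force: [0.4, -0.7, 3.1]
gripper_width: 17.3
ee_pos: [493.2, 218.5, 174.1]
force: [0.1, 0.1, -1.4]
gripper_width: 17.0
ee_pos: [553.2, 220.0, 265.6]
force: [0.1, 0.6, -1.6]
gripper_width: 16.7
```

```bash
python3 -m crank '[{"grip":0,"x":-0.002,"y":0.03,"z":0,"yaw":0},{"grip":0,"x":-0.004,"y":0.066,"z":0,"yaw":0},{"grip":0,"x":-0.006,"y":0.102,"z":0,"yaw":0},{"grip":0,"x":-0.008,"y":0.138,"z":0,"yaw":0},{"grip":0,"x":-0.01,"y":0.175,"z":0,"yaw":0}]' 40 |grep -E "ee_pos|width"; python3 -m crank '[{"grip":0,"x":-0.002,"y":0.037,"z":0,"yaw":-0.02},{"grip":0,"x":-0.004,"y":0.074,"z":0,"yaw":-0.04},{"grip":0,"x":-0.006,"y":0.111,"z":0,"yaw":-0.065},{"grip":0,"x":-0.009,"y":0.148,"z":0.02,"yaw":-0.065},{"grip":0,"x":-0.0118,"y":0.1816,"z":0.04,"yaw":-0.065}]' 40 |grep -E "ee_pos|width"; python3 -m crank '[{"grip":0,"x":0,"y":0,"z":0.02,"yaw":0},{"grip":0,"x":0,"y":0,"z":0.04,"yaw":0},{"grip":0,"x":0,"y":0,"z":0.06,"yaw":0},{"grip":0,"x":0,"y":0,"z":0.06,"yaw":0},{"grip":0,"x":0,"y":0,"z":0.06,"yaw":0}]' 40 |grep -E "ee_pos|width";python3 -c "
from h import *
st();go(539.6,-137.1,75,5)
s=grab_frame('scene');cv2.imwrite('pics/s30.png',s[:,:,::-1]);t=grab_frame('top');cv2.imwrite('pics/t30.png',t[:,:,::-1])
q=cv2.cvtColor(t,cv2.COLOR_RGB2HSV).astype(int)
for r in range(200,262,2):print(r,''.join('W' if (q[r,c,0]<16 and q[r,c,1]>110 and q[r,c,2]<170) else 'd' if q[r,c,2]<60 else 's' if q[r,c,1]<75 else '.' for c in range(315,445)))"
```

```text
ee_pos: [547.1, 43.7, 264.4]
gripper_width: 16.8
ee_pos: [540.5, -138.9, 225.4]
gripper_width: 16.6
ee_pos: [539.7, -136.6, 163.8]
gripper_width: 17.4
t44.4 [ 539.7 -136.6  163.8] [-1.7993e+02  1.5000e-01  5.0200e+00] F [ 0.5  1.  -0.8] w17.4 g40.0
x -0.0002 y 0.0005 z 0.0888 yaw 0.0004
200 .........ssssssssdd....s...dd.....ss.ss.............ssssssss.ssss.sssssssssss.ss.s.sssss...dd.......ds....ssssssssddddWWWWWWWWWWWW
202 .......WW.ssssssdd........sds....d..ss.......s....s....ss...sssssssssssssssssssssssssss.ss.d....s...d....sssssssssdsWWWWWWWWWWWWWW
204 dddddW....ssssssd.........dd..s......s.s...ss.......s....s......ssssssss.sssssss.ssssssss.d..s.....sd.s..dddddWWWWWWWWWWWWWWWWWWWW
206 dddddd....sssdsdd..s.....sds....d..s.....s........ss..........s....ss..ssssssssssssssssss.d..s...s.dd....dWWWWWWWWWWWWWW.WWWWWWWWW
208 ddddddddddddddds..s..s...dd.....s...s....sss......sss....sss.....s..........sssssssssss..d.ss..s.s.dd.ss.WWWWWWWWWWWWWW.WWWWWWWWWW
210 ddddddddddddddds..s...s..ds..ss..........s......ss........ss...s......s.s...s.s..s.s....dd........sds....WWWWWWWWWWW..WWWWWWWWWWWW
21
[... 2672 characters left out ...]
.........................
252 WW...sss.....sdd...ss....................................................dddddd.s....sss..s..sdd...s.......................WW....W
254 WW...sss...s.sdd.s.ssW........W.........................................Wdddddd.s....s.......sd....sW.........................WW..
256 WW..s.ss.....dds........................................................Wdddddd.s..s.........dds...s...........................WW.
258 WW..ss......sdd..s.s...................................................Wdddddddd..ss.........dd.s.s............................WW.
260 WW..s.s.....dds...sss...................................................ddddddddd............dd..ss...............................
```

```bash
python3 -m crank '[{"grip":0,"x":0,"y":0,"z":0.015,"yaw":0},{"grip":0,"x":0,"y":0,"z":0.03,"yaw":0},{"grip":0,"x":0,"y":0,"z":0.045,"yaw":0},{"grip":0,"x":0,"y":0,"z":0.06,"yaw":0},{"grip":0,"x":0,"y":0,"z":0.072,"yaw":0}]' 40 |grep -E "ee_pos|width|force: \["; python3 -m crank '[{"grip":0,"x":0,"y":0,"z":0.004,"yaw":0},{"grip":0,"x":0,"y":0,"z":0.008,"yaw":0},{"grip":0,"x":0,"y":0,"z":0.012,"yaw":0},{"grip":0,"x":0,"y":0,"z":0.014,"yaw":0},{"grip":0,"x":0,"y":0,"z":0.014,"yaw":0}]' 40 |grep -E "ee_pos|width|force: \["; python3 -m crank '[{"grip":0,"x":0,"y":0,"z":0.001,"yaw":0},{"grip":0,"x":0,"y":0,"z":0.002,"yaw":0},{"grip":0,"x":0,"y":0,"z":0.002,"yaw":0},{"grip":0,"x":0,"y":0,"z":0.002,"yaw":0},{"grip":0,"x":0,"y":0,"z":0.002,"yaw":0}]' 40 |grep -E "ee_pos|width|force: \["
```

```text
ee_pos: [541.4, -136.7, 93.0]
force: [-0.6, -0.6, -1.9]
gripper_width: 16.7
ee_pos: [541.6, -137.1, 80.0]
force: [-0.9, 0.7, 3.3]
gripper_width: 16.6
ee_pos: [541.9, -137.2, 79.8]
force: [-3.7, 1.7, 15.1]
gripper_width: 16.7
```

```bash
python3 -m crank '[{"grip":0,"x":0,"y":0,"z":-0.0015,"yaw":0},{"grip":0,"x":0,"y":0,"z":-0.0015,"yaw":0},{"grip":0.036,"x":0,"y":0,"z":-0.0015,"yaw":0},{"grip":0.036,"x":0,"y":0,"z":-0.0015,"yaw":0},{"grip":0.036,"x":0,"y":0,"z":-0.0015,"yaw":0}]' 10 |grep -E "ee_pos|width|force: \[";  python3 -m crank '[{"grip":0.036,"x":0,"y":0,"z":0,"yaw":0},{"grip":0.036,"x":0,"y":0,"z":-0.02,"yaw":0},{"grip":0.036,"x":0,"y":0,"z":-0.05,"yaw":0},{"grip":0.036,"x":0,"y":0,"z":-0.09,"yaw":0},{"grip":0.036,"x":0,"y":0,"z":-0.13,"yaw":0}]' 10 |grep -E "ee_pos|width|force: \["; python3 -m crank '[{"grip":0.036,"x":0,"y":-0.035,"z":0,"yaw":0},{"grip":0.036,"x":0,"y":-0.07,"z":-0.02,"yaw":0},{"grip":0.036,"x":0,"y":-0.105,"z":-0.04,"yaw":0},{"grip":0.036,"x":0,"y":-0.14,"z":-0.06,"yaw":0},{"grip":0.036,"x":0,"y":-0.175,"z":-0.07,"yaw":0}]' 10 |grep -E "ee_pos|width|force: \[";python3 - <<'E'
from h import *
np.set_printoptions(precision=1,suppress=True)
s=grab_frame('scene');cv2.imwrite('pics/s31.png',s[:,:,::-1]);t=grab_frame('top');cv2.imwrite('pics/t31.png',t[:,:,::-1])
for n in("canD",(550.8,-266.4)),("canR",(541.5,-137)):
    for z in(59,81):print(n[0],z,proj('top',n[1]+(z,)),proj('scene',n[1]+(z,)))
q=cv2.cvtColor(t,cv2.COLOR_RGB2HSV).astype(int)
for r in range(190,262):print(r,''.join('d' if q[r,c,2]<45 else 's' if q[r,c,1]<75 else 'W' if (q[r,c,0]<12 and q[r,c,2]<125) else '.' for c in range(315,445)))
E
```

```text
ee_pos: [540.6, -136.8, 77.5]
force: [0.3, 0.4, -0.2]
gripper_width: 34.6
ee_pos: [539.8, -136.6, 208.0]
force: [1.3, -0.3, -0.2]
gripper_width: 36.3
ee_pos: [525.6, 38.9, 280.0]
force: [0.7, -0.3, 0.5]
gripper_width: 36.0
canD 59 [392.4 227.9] [238.2 170. ]
canD 81 [394.6 226.8] [237.9 164.5]
canR 59 [340.4 230.4] [264.1 194. ]
canR 81 [341.5 229.4] [264.  188.5]
190 .........sssssssssssssssssssssssssssssssssssssssssssssssssssssssssssssssssssssssssssssssssssssssssssssssssssssssssssssssssssssss..
191 .........sssssssssssssssssssssssssssssssssssssssssssssssssssssssssssssssssssssssssssssssssssssssssssssssssssssssssssssssssssssss..
192 .........sssssssssssssssssssssssssssssssssssssssssssssssssssssssssssssssssssssssssssssssssssssssssssssssssssssssssssssssssssssss..
193 .........ssdssssssssssssssssssssssssssssssssssssssssssssssssssssssssssssssssssssssssssssssssssssssssssssssssssssssssssssssssssss..
194 .........ssdsssssssssssssssssssssssssssssssssssssssssssssssssssssssssssssssssssssssssssssssssssssssssssssssssssssssssdddddddds....
195 .........ssdssssssssssssssssssssssssssssssssssssssssss
[... 8286 characters left out ...]
.........................
257 ..................................................................................................................................
258 ..................................................................................................................................
259 ..................................................................................................................................
260 ..................................................................................................................................
261 ..................................................................................................................................
```

```bash
python3 - <<'E'
from h import *
np.set_printoptions(precision=1,suppress=True)
s=cv2.imread('pics/s31.png');q=cv2.cvtColor(s,cv2.COLOR_BGR2HSV).astype(int)
for r in range(155,215):print(r,''.join('d' if q[r,c,2]<45 else 's' if q[r,c,1]<75 else 'W' if (q[r,c,0]<12 and q[r,c,1]>110 and q[r,c,2]<125) else '.' for c in range(215,300)))
E
python3 -c "
from h import *
e=np.zeros((600,800,3),np.uint8);s=grab_frame('scene');t=grab_frame('top')
e[:300,:400]=crop(t,320,195,57,43,7)[:300,:399+1] if 0 else cv2.resize(t[205:255,320:387,::-1],(400,300));e[:300,400:]=cv2.resize(s[160:220,220:300,::-1],(400,300))
e[300:,:400]=cv2.resize(t[232:292,225:305,::-1],(400,300));e[300:,400:]=cv2.resize(s[195:255,305:385,::-1],(400,300));cv2.imwrite('pics/m32.png',e)"
```

```text
155 ssssssssss.........................................................................ss
156 sssssssssss........................................................................sd
157 ssssssssssss.......................................................................sd
158 sssssssssssss......................................................................sd
159 ssssssssssssss.....................................................................sd
160 ssssssssssssssss...................................................................sd
161 sssssssssssssssss.................................................................ssd
162 ssssssssssssssssss................................................................ssd
163 sssssssssssssssssss...WW..........................................................s.d
164 ssssssssssssssssssss.WWWWW........................................................ssd
165 ssssssssssssssssssss.WWWWW........................................................s.d
166 ssssssssssssssssssss.WWWWWs...sss.................................................ssd
167 ssssssssssssssss
[... 3599 characters left out ...]
.sssssssssssssssssssssssss............................................
208 ..................ssssssssssssssssssssssss...........................................
209 ..................ssssssssssssssssssssssss...........................................
210 ...................sssssssssssssssssssssss...........................................
211 ....................sssssssssssssssssssssW...........................................
212 .....................ssssssssssssssssss..............................................
213 .......................sssssssssssssss...............................................
214 ........................ssssssssssss.................................................
```

View pics/m32.png

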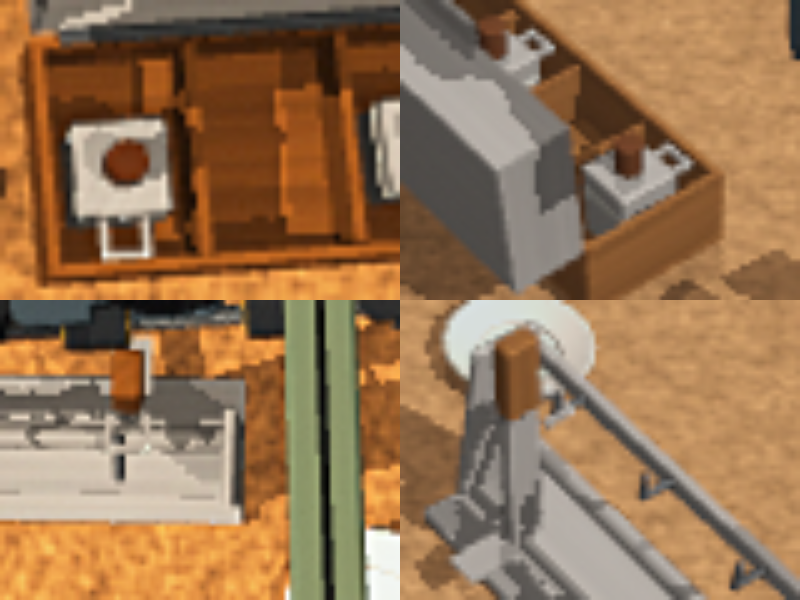

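Both canisters stand upright in separate compartments (top crop knobs at 125,160 and the right edge), and the lifter hangs on hook 0 (grip at top crop 127,375). Next I'll go behind the cover with closed fingers.

```bash
python3 -m crank '[{"grip":0,"x":0.015,"y":0.027,"z":0,"yaw":0},{"grip":0,"x":0.03,"y":0.054,"z":0,"yaw":0},{"grip":0,"x":0.045,"y":0.081,"z":0,"yaw":0},{"grip":0,"x":0.06,"y":0.108,"z":0,"yaw":0},{"grip":0,"x":0.071,"y":0.137,"z":0,"yaw":0}]' 20 >/dev/null; python3 -m crank '[{"grip":0,"x":0.015,"y":0.027,"z":0,"yaw":0},{"grip":0,"x":0.03,"y":0.054,"z":0,"yaw":0},{"grip":0,"x":0.045,"y":0.081,"z":0,"yaw":0},{"grip":0,"x":0.06,"y":0.108,"z":0,"yaw":0},{"grip":0,"x":0.071,"y":0.137,"z":0,"yaw":0}]' 20 >/dev/null; python3 -m crank '[{"grip":0,"x":0,"y":0,"z":0,"yaw":0},{"grip":0,"x":0,"y":0,"z":0,"yaw":0},{"grip":0,"x":0,"y":0,"z":0,"yaw":0},{"grip":0,"x":0,"y":0,"z":0,"yaw":0},{"grip":0,"x":0,"y":0,"z":0,"yaw":0}]' 20; python3 -c "
from h import *
go(692,-221,136,5)
t=cv2.imread('pics/t31.png');q=cv2.cvtColor(t,cv2.COLOR_BGR2HSV).astype(int)
c=385;print([int(v) for v in q[165:215,c,2]],[int(v) for v in q[165:215,c,1]])
for X in((658,-224,152),(610,-229,174),(604,-229,156)):print(proj('top',X))"
```

```text
time_s: 48.43
ee_pos: [690.1, -222.3, 277.9]
ee_rot: [-180.0, 0.0, 5.1]
force: [-0.3, 0.6, 0.2]
gripper_width: 0.5
gripper_force: 0.0
x 0.0020 y -0.0011 z 0.1419 yaw 0.0012
[233, 233, 234, 228, 215, 218, 196, 212, 200, 192, 202, 197, 198, 200, 203, 204, 199, 103, 123, 118, 121, 121, 120, 122, 122, 124, 122, 91, 108, 129, 74, 64, 100, 125, 121, 124, 123, 124, 121, 125, 127, 53, 62, 48, 86, 55, 57, 114, 127, 120] [177, 176, 179, 180, 180, 185, 183, 182, 185, 187, 191, 183, 103, 33, 40, 43, 42, 50, 48, 50, 51, 46, 47, 52, 50, 51, 46, 45, 45, 47, 45, 48, 54, 47, 46, 49, 46, 45, 46, 49, 48, 24, 8, 21, 228, 199, 219, 206, 213, 217]
[382.92722767 176.58155999]
[387.60937204 195.11723265]
[385.84225078 199.24612059]
```

```bash
python3 -m crank '[{"grip":0,"x":0.002,"y":0,"z":0.03,"yaw":0},{"grip":0,"x":0.002,"y":0,"z":0.06,"yaw":0},{"grip":0,"x":0.002,"y":0,"z":0.09,"yaw":0},{"grip":0,"x":0.002,"y":0,"z":0.12,"yaw":0},{"grip":0,"x":0.002,"y":0,"z":0.142,"yaw":0}]' 20|grep -E "ee_pos|force: \["; python3 -m crank '[{"grip":0,"x":-0.01,"y":0,"z":0,"yaw":0},{"grip":0,"x":-0.02,"y":0,"z":0,"yaw":0},{"grip":0,"x":-0.03,"y":0,"z":0,"yaw":0},{"grip":0,"x":-0.04,"y":0,"z":0,"yaw":0},{"grip":0,"x":-0.05,"y":0,"z":0,"yaw":0}]' 20|grep -E "ee_pos|force: \["; python3 -m crank '[{"grip":0,"x":-0.008,"y":0,"z":0,"yaw":0},{"grip":0,"x":-0.016,"y":0,"z":0,"yaw":0},{"grip":0,"x":-0.024,"y":0,"z":0,"yaw":0},{"grip":0,"x":-0.032,"y":0,"z":0,"yaw":0},{"grip":0,"x":-0.04,"y":0,"z":0,"yaw":0}]' 20|grep -E "ee_pos|force: \["
```

```text
ee_pos: [691.3, -221.4, 133.4]
force: [-0.3, 1.0, -1.3]
ee_pos: [647.4, -226.6, 139.8]
force: [6.9, 1.6, 10.1]
ee_pos: [605.1, -230.7, 140.0]
force: [0.9, -1.1, 5.6]
```

```bash
python3 -m crank '[{"grip":0,"x":-0.008,"y":0,"z":0,"yaw":0},{"grip":0,"x":-0.016,"y":0,"z":0,"yaw":0},{"grip":0,"x":-0.024,"y":0,"z":0,"yaw":0},{"grip":0,"x":-0.032,"y":0,"z":0,"yaw":0},{"grip":0,"x":-0.04,"y":0,"z":0,"yaw":0}]' 20|grep -E "ee_pos|force: \["; python3 -m crank '[{"grip":0,"x":-0.008,"y":0,"z":0.002,"yaw":0},{"grip":0,"x":-0.016,"y":0,"z":0.004,"yaw":0},{"grip":0,"x":-0.022,"y":0,"z":0.006,"yaw":0},{"grip":0,"x":-0.028,"y":0,"z":0.009,"yaw":0},{"grip":0,"x":-0.034,"y":0,"z":0.012,"yaw":0}]' 20|grep -E "ee_pos|force: \["; python3 -m crank '[{"grip":0,"x":0,"y":0,"z":0.002,"yaw":0},{"grip":0,"x":0,"y":0,"z":0.004,"yaw":0},{"grip":0,"x":0,"y":0,"z":0.006,"yaw":0},{"grip":0,"x":0,"y":0,"z":0.006,"yaw":0},{"grip":0,"x":0,"y":0,"z":0.006,"yaw":0}]' 20|grep -E "ee_pos|force: \["
```

```text
ee_pos: [562.1, -233.9, 135.2]
force: [0.9, 0.7, 0.9]
ee_pos: [528.6, -237.3, 123.1]
force: [0.9, -1.1, 0.1]
ee_pos: [528.5, -237.2, 119.2]
force: [-6.1, 0.8, 12.4]
```

```bash
python3 -m crank '[{"grip":0,"x":0,"y":0,"z":0.001,"yaw":0},{"grip":0,"x":0,"y":0,"z":0.002,"yaw":0},{"grip":0,"x":0,"y":0,"z":0.002,"yaw":0},{"grip":0,"x":0,"y":0,"z":0.002,"yaw":0},{"grip":0,"x":0,"y":0,"z":0.002,"yaw":0}]' 20|grep -E "ee_pos|force: \["; python3 -m crank '[{"grip":0,"x":0,"y":0,"z":-0.02,"yaw":0},{"grip":0,"x":0,"y":0,"z":-0.05,"yaw":0},{"grip":0,"x":0,"y":0,"z":-0.08,"yaw":0},{"grip":0,"x":0,"y":-0.04,"z":-0.11,"yaw":0},{"grip":0,"x":0,"y":-0.08,"z":-0.14,"yaw":0}]' 20|grep -E "ee_pos|force: \["; python3 -m crank '[{"grip":0,"x":0,"y":-0.04,"z":0,"yaw":0},{"grip":0,"x":0,"y":-0.08,"z":0,"yaw":0},{"grip":0,"x":0,"y":-0.12,"z":0,"yaw":0},{"grip":0,"x":0,"y":-0.15,"z":0,"yaw":0},{"grip":0,"x":0,"y":-0.18,"z":0,"yaw":0}]' 20|grep -E "ee_pos|force: \["; python3 - <<'E'
from h import *
np.set_printoptions(precision=1,suppress=True)
s=grab_frame('scene');cv2.imwrite('pics/s33.png',s[:,:,::-1]);t=grab_frame('top');cv2.imwrite('pics/t33.png',t[:,:,::-1])
a=cv2.imread('pics/top0.png');b=cv2.imread('pics/t33.png')
def m(im,sl):
    h=cv2.cvtColor(im,cv2.COLOR_BGR2HSV).astype(int);return ((h[...,1]<75)&(h[...,2]>60))[sl]
for n,sl,ims in(("top",(slice(190,262),slice(315,450)),(a,b)),("scene",(slice(130,220),slice(195,295)),(cv2.imread('pics/scene0.png'),cv2.imread('pics/s33.png')))):
    A,B=m(ims[0],sl),m(ims[1],sl);print(n,A.sum(),B.sum(),(A^B).sum());
    for M in(A,B):
        r,c=np.where(M);p=np.c_[c,r];print("extremes",p[p[:,0].argmin()],p[p[:,0].argmax()],p[p[:,1].argmin()],p[p[:,1].argmax()])
# bystanders and lifter: changed pixels vs start
for n,A,B in(("top",a,b),("scene",cv2.imread('pics/scene0.png'),cv2.imread('pics/s33.png'))):
    for nm,X in(("plate",(380,-38,10)),("bowl",(792,-101,20)),("jar",(473,-465,60)),("cr1",(751,257,80)),("mug",(630,-480,60))):
        u,v=proj(n,X).astype(int);
        if 15<u<545 and 15<v<405:print(n,nm,float(cv2.absdiff(A,B)[v-14:v+14,u-14:u+14].mean()))
E
```

```text
ee_pos: [528.5, -237.2, 119.1]
force: [-9.3, 2.1, 21.8]
ee_pos: [523.9, -171.1, 246.6]
force: [0.5, 1.0, 0.3]
ee_pos: [507.5, 10.5, 245.6]
force: [0.2, -0.6, -0.4]
top 5017 5051 66
extremes [11 20] [125  45] [115  11] [47 65]
extremes [0 0] [125  45] [0 0] [ 0 71]
scene 3051 3066 21
extremes [ 9 19] [89 51] [42  1] [61 78]
extremes [ 9 19] [94  9] [42  1] [61 78]
top plate 62.141581632653065
top bowl 6.982568027210885
top jar 33.81079931972789
top cr1 7.957057823129252
top mug 21.006377551020407
scene plate 17.682397959183675
scene bowl 5.92389455782313
scene jar 32.49447278911565
scene cr1 6.053146258503402
scene mug 25.88562925170068
```

```bash
python3 - <<'E'
from h import *
s=grab_frame('scene')[:,:,::-1].copy()
for f in("scene0","s25","s31","s33",None):
    im=cv2.imread(f"pics/{f}.png") if f else s
    h=cv2.cvtColor(im,cv2.COLOR_BGR2HSV).astype(int)
    g=((h[...,0]<14)&(h[...,1]>110)&(h[...,2]<190))[200:219,322:336];r,c=np.where(g)
    mg=((h[...,0]<12)&(h[...,1]>150))[130:168,172:215];R,C=np.where(mg)
    pl=((h[...,1]<60)&(h[...,2]>150))[190:216,312:325];P=np.where(pl)
    jr=((h[...,1]<110)&(h[...,2]>60))[120:145,218:242];J=np.where(jr)
    print(f,"lifter",c.mean().round(1),r.mean().round(1),"mug",C.mean().round(1),R.mean().round(1),"plate",P[1].mean().round(1),P[0].mean().round(1),"jar",J[1].mean().round(1),J[0].mean().round(1))
st()
print(job_done())
E
```

```text
scene0 lifter 7.7 11.3 mug 16.3 18.6 plate 7.2 10.8 jar 10.9 17.0
s25 lifter 5.5 10.0 mug 11.8 16.3 plate 7.1 11.0 jar 11.5 15.7
s31 lifter 5.3 9.7 mug 11.8 16.2 plate 7.1 10.7 jar 11.2 16.3
s33 lifter 5.5 9.8 mug 16.4 18.3 plate 7.1 10.7 jar 10.7 16.7
None lifter 5.4 9.8 mug 16.4 18.3 plate 7.1 10.7 jar 10.7 16.7
t52.3 [507.7  10.3 245.5] [-1.80e+02 -1.00e-02  5.25e+00] F [-0.1 -0.3 -0.2] w-0.0 g0.0
the job is handed in; nothing more can be done
None
```

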